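# Square up the sample plates and hold the sprung clamp drawn to its mark

## Task

Finish the pile on the clamp's ledge: set the two loose sample plates, wells up and level all the way, on the plate already lying there, so that the edges of all three are flush all round and the pile stays square in its scribed corners. Then take the clamp's upright handle and pull its sprung rod out to its length mark, until the whole black ring just shows at the mouth of the tube, and keep holding it there so that I can slide the pile into the open bay: you finish while holding it, no further out and no further in. Leave the other things on the bench where they are.

Things in the scene. Friction and masses are not known exactly. Their poses are not given: they have to be found in the camera images.
- clamp: Sprung plate clamp, a low grey metal jig fixed to the bench. Origin: on the bench under the axis of its pull rod; z up. Bed 12 mm thick, x -130 to 40, y -25 to 125 mm (own frame), with a tail x +-30 out to y -110. The bed's front (x -130 to -35) is the bare, flat loading ledge.
- bay (a point): Centre of the clamp bay's floor (clamp frame x 0, y 64, z 12 mm), behind the ledge and open to it. End wall at y 108 to 120, 57 mm high; jaw plate 54 mm wide, 59 mm high, at y 73 to 83 when the rod is at rest, moving with it along -y; rear rail 32 mm high at x 32 to 38. All heights above the bench.
- ledge (a point): Centre of the pile's place on the ledge's top, 12 mm above the bench (clamp frame x -88, y 64 mm), between four scribed corners 58 mm apart along the clamp's x and 88 mm along its y. Axes as the clamp's: the pile's 84 mm side lies along y, its 54 mm side along x.
- tube_mouth (a point): Centre of the spring tube's mouth, on the rod's axis, 42 mm above the bench (clamp frame x 0, y -100 mm). The rod comes out here along the clamp's -y. The tube (28 mm diameter, cap 34 mm) runs from here to a block at y -30 to -10, x +-23, 64 mm high.
- draw_rod (a joint): How far the steel rod (12 mm diameter) is drawn out of the tube along the clamp's -y, in m: 0 at rest, 0.080 at its stop. The inner spring pulls back with 4 N at rest and 1 N more per 10 mm: let go, it runs back. Length mark: a black ring 4 mm wide on the rod, hidden at rest; at 0.065 (10.5 N) it has just come out whole, its inner edge level with the mouth.
- handle (a point): Middle of the grip of the handle, an upright round bright metal post of 18 mm diameter, on the rod's outer end: grip from 53 to 103 mm above the bench, under a 26 mm cap ending at 111 mm; a 22 mm cube below joins it to the rod. This point: on the post's axis, 84 mm above the bench; axes as the clamp's. At rest it is 35 mm beyond the tube's mouth (clamp frame x 0, y -135 mm).
- plate_a: White plastic sample plate, a flat slab 84 x 54 x 18 mm with six round wells, flush on top. Origin: centre of its underside; x along the 84 mm side, y along the 54 mm side, z up (wells up). About 50 to 105 g. It lies already on the clamp's ledge, within the scribed corners: the bottom of the pile.
- plate_b: White plastic sample plate, a flat slab 84 x 54 x 18 mm with six round wells, flush on top. Origin: centre of its underside; x along the 84 mm side, y along the 54 mm side, z up (wells up). About 50 to 105 g. Starts loose, flat on the bench, left or right of the clamp; alike plate_c.
- plate_c: White plastic sample plate, a flat slab 84 x 54 x 18 mm with six round wells, flush on top. Origin: centre of its underside; x along the 84 mm side, y along the 54 mm side, z up (wells up). About 50 to 105 g. Starts loose, flat on the bench, left or right of the clamp; alike plate_b.
- mug: Bystander, to be left alone: dark blue mug; origin at the centre of its underside.
- tape: Bystander, to be left alone: roll of yellow tape lying flat; origin at the centre of its underside.
- carousel_disc: Bystander, to be left alone: white plastic disc of 170 mm diameter with a ring of holes, lying flat, 6 mm thick; origin at the centre of its underside.
- box_blue: Bystander, to be left alone: blue box, 150 x 85 x 34 mm high; origin at the centre of its underside.
- screwdriver: Bystander, to be left alone: screwdriver lying on the bench, about 170 mm long.
- cutters: Bystander, to be left alone: wire cutters with red handles lying down, about 150 mm long; origin at the centre of its underside.
- wash_bottle: Bystander, to be left alone: white bottle, 60 mm diameter, 160 mm tall; origin at the centre of its underside.
- vial: Bystander, to be left alone: small pale jar with a white cap, 32 mm diameter, 55 mm tall; origin at the centre of its underside.

How it is judged:
By the outcome, as a careful person would: the job done as asked, in the order asked, and still so for the second after the job is handed in, while the arm keeps its last pose, push and grip.
It also fails if it takes over 64 s, if anything falls off the work surface, if the arm or the gripper's body presses on something with over 40 N, if the wrist force passes 120 N, or if a joint passes its speed limit or range.

## Robot

A 7-joint arm with a two-finger parallel gripper is mounted at the origin on the work surface. World frame = base frame: x ahead of the robot, y to its left, z up, the work surface at z = 0. Lengths are in m, angles in rad, forces in N, time in s.
With the tool pointing down it reaches from about 0.4 to 0.85 m from the base axis. Payload 4.5 kg.
Tool frame: the origin (TCP) lies at the very end of the fingers, on their centre line; the grasp point (between the pads) lies 19 mm behind it; x points along the fingers, y is the direction in which the jaws open and shut, and the axes are right-handed (so a half turn about x gives the same grasp; the last joint's range is limited). The gripper opens to 88 mm and grips with 3 to 60 N. Pads are 18 mm wide; open, the fingers measure 123 mm over their backs; the gripper's body (75 mm by 187 mm) begins 45 mm behind the grasp point.
Start: joints at [1.327, 0.689, -0.195, 1.565, 0.157, 0.902, -0.215], TCP at [0.171, -0.601, 0.203] pointing down, gripper open.
Joint ranges: [-3.01, 3.01], [-0.46, 2.08], [-1.47, 1.51], [0.13, 2.56], [-1, 4.14], [0.04, 2.09], [-2.66, 2.66]. Speed limits (rad/s): [2.57, 2.57, 3.14, 3.14, 3.14, 3.14, 3.14].

## Interface

Orientations are given as a rotation vector (axis times angle).
In Python, from workcell import telemetry, vision, arm gives the robot as it stands.
- The arm moves only by the tool drive_tool, never from a script. Its argument "series" is a list of rows, each an object of numbers: "dx", "dy", "dz": the shift along the tool's x, y, z in mm; "yaw": the turn about the tool's x in rad. In form: [{"dx": .., "dy": .., "dz": .., "yaw": ..}, ...]. A call has 1 to 20 rows; each row shifts and turns the pose as measured when the row begins, along the tool's axes as they then stand; what a row does not reach is not made up. A row lasts 1/8 s, in which the tool goes at most 62.5 mm and 10.7 degrees, less where a joint would pass 70% of its speed; a pose out of reach is approached as far as the arm can. A call is refused whole if a number of a shift passes 62.5 or a number of a turn 0.188, either way. A call with a gripper value outside its range is refused whole. "grip" is the opening, from 0 (shut) to 1 (fully open), set as the call begins (left out, the last holds). The fingers move at their own pace and stop on an object; the grip force is fixed at half the most. Time passes only in rows, so rows that do not move let the fingers close. It gives the time, the measured TCP pose, the force and the opening at its end, in the units of the state.
- telemetry.observe(): the state, without advancing time (a new reading comes with each control period).
- vision.camera(name): name is "scene" or "top" or "wrist"; returns a dict with "color" (480x640x3 uint8, red, green, blue), "fov_y" (degrees; the focal length in pixels is half the picture's height over the tangent of half this angle, whatever the lens; pixels are square), "cx", "cy" (the principal point, pixels), "k1" (the pictures are not rectified: a ray, as slopes to the right and down, at radius r is drawn at 1 + k1 r^2 times it, then the intrinsics apply), "rvec" (rotation vector, rad) and "tvec" (3), from world to camera coordinates, as OpenCV has them. Camera axes: x right, y down, z forward; pixel columns grow to the right and rows downward; lengths in m; the calibration is good to about 2 mm. A picture is of the moment at which its call begins. There is no depth.
- arm.job_done(): hands the job in, once; it reports no verdict.
The state is a dict: "clock": time; "q": joint angles; "dq": joint speeds; "joint_torque": joint torques, N m; "ee_pos": TCP position; "tool_rot": TCP orientation; "contact_force": force on the tool from outside, world axes, zero at the start; "torque": the same for the moment, N m; "grip_width": opening from 0.0 (shut) to 1.0 (fully open).
Only numpy, scipy, OpenCV 4.12 (cv2) and the standard library are available. Lean on these libraries where they do the work, as an engineer would, in place of code of your own. Each camera call takes 0.05 s, during which the arm holds its last target.

## Working session

There is one attempt and no reset: what is moved stays moved. The work goes in short steps, Python scripts to look and compute and a tool call to move; the robot and the scene stay as the last step left them, time stands still between calls to the robot, and variables do not carry over. Pictures are saved under pics/ and viewed, and the job is handed in when it is done.

Besides the shell and the picture viewer there is one more tool, called as a command line: name --argument value ..., lists and objects as JSON in quotes. drive_tool: Moves the arm, as the interface text tells. Its arguments: {"type":"object","properties":{"series":{"type":"array"},"grip":{"type":"number"}},"required":["series"]}

```bash
ls; mkdir -p pics; cat > h.py <<'E'
import numpy as np, cv2
from workcell import telemetry, vision, arm
from scipy.spatial.transform import Rotation as R
def cam(n,save=None):
    c=vision.camera(n)
    if save: cv2.imwrite('pics/'+save+'.png',c['color'][:,:,::-1])
    return c
def K(c):
    f=240/np.tan(np.radians(c['fov_y'])/2); return f
def rays(c,px):
    px=np.atleast_2d(np.array(px,float)); f=K(c)
    d=(px-[c['cx'],c['cy']])/f
    u=d.copy()
    for _ in range(30):
        u=d/(1+c['k1']*(u**2).sum(1,keepdims=True))
    M=R.from_rotvec(c['rvec']).as_matrix()
    o=-M.T@np.array(c['tvec'])
    D=np.c_[u,np.ones(len(u))]@M
    return o,D
def onz(c,px,z):
    o,D=rays(c,px); t=(z-o[2])/D[:,2]; return o+D*t[:,None]
def proj(c,P):
    P=np.atleast_2d(P); M=R.from_rotvec(c['rvec']).as_matrix()
    q=P@M.T+np.array(c['tvec']); u=q[:,:2]/q[:,2:]
    return u*(1+c['k1']*(u**2).sum(1,keepdims=True))*K(c)+[c['cx'],c['cy']]
def tri(c1,p1,c2,p2):
    o1,d1=rays(c1,p1);o2,d2=rays(c2,p2);d1=d1[0];d2=d2[0]
    A=np.c_[d1,-d2];s=np.linalg.lstsq(A,o2-o1,rcond=None)[0]
    a=o1+d1*s[0];b=o2+d2*s[1];return (a+b)/2,np.linalg.norm(a-b)
E
python3 - <<'E'
from h import *
np.set_printoptions(precision=4,suppress=True)
s=telemetry.observe();print(s)
for n in('scene','top','wrist'):
    c=cam(n,n+'0');o,D=rays(c,[[320,240]]);print(n,c['fov_y'],c['cx'],c['cy'],c['k1'],o,D)
E
```

```text
pics
{'clock': 0.0, 'q': array([ 1.3268,  0.69  , -0.1945,  1.5663,  0.1573,  0.9025, -0.2151]), 'dq': array([ 0.0027,  0.0011,  0.0017, -0.0005, -0.0012, -0.0015, -0.0007]), 'joint_torque': array([  0.0007, -52.7559,  -1.2667, -15.3429,  -0.0527,   0.0066,
         0.0001]), 'ee_pos': array([ 0.1712, -0.6004,  0.2023]), 'tool_rot': array([ 2.073 ,  0.2919, -2.0738]), 'contact_force': array([ 0.0161, -0.4535, -0.1451]), 'torque': array([0.038 , 0.0501, 0.0224]), 'grip_width': 0.9950254060253477}
scene 53.34413818534042 319.25126957775956 234.5273002986404 -0.07585854609048595 [ 0.8716 -0.387   0.9763] [[-0.2868  0.4441 -0.8489]]
top 53.167244724285894 321.1141974355915 236.3340033687199 -0.08164949597346897 [0.4773 0.0772 1.3175] [[ 0.0574  0.003  -0.9984]]
wrist 64.43593441102198 320.91357861739914 245.61189452377403 -0.06408272000292237 [ 0.2361 -0.5839  0.3844] [[-0.2425 -0.0646 -0.9681]]
```

View pics/top0.png

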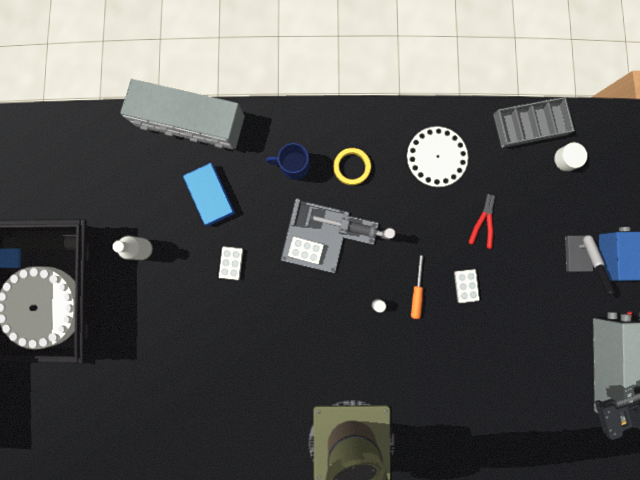

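View pics/scene0.png

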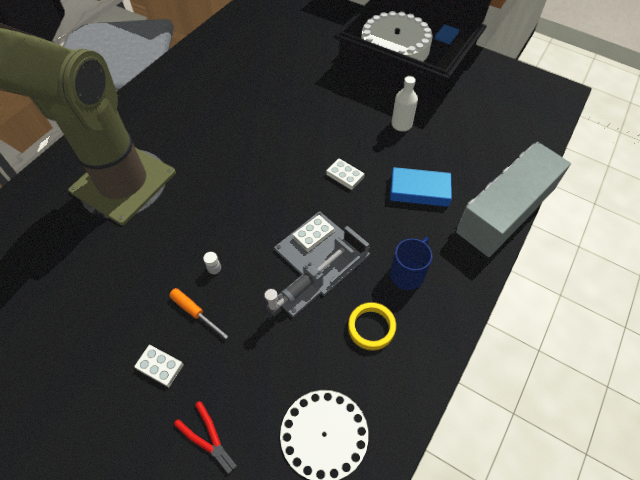

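View pics/wrist0.png

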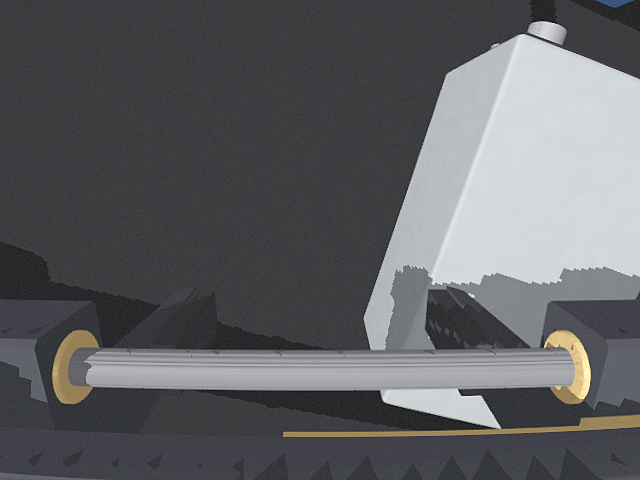

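The top view shows the loose plates at about (231,263) and (467,286). The ledge plate is at (306,250) and the handle cap at (389,233).

```bash
cat >> h.py <<'E'
def plate(c,seed,z,th=150,rad=45,sidefix=True):
    g=c['color'].min(2)
    m=np.zeros(g.shape,np.uint8); x,y=map(int,seed)
    y0=max(0,y-rad);x0=max(0,x-rad)
    m[y0:y+rad,x0:x+rad]=(g[y0:y+rad,x0:x+rad]>th)*255
    n,l,st,ce=cv2.connectedComponentsWithStats(m)
    i=min(range(1,n),key=lambda i:np.hypot(*(ce[i]-seed))-0.02*st[i,4])
    cn,_=cv2.findContours((l==i).astype(np.uint8),cv2.RETR_EXTERNAL,cv2.CHAIN_APPROX_NONE)
    cn=max(cn,key=cv2.contourArea)[:,0].astype(float)
    P=onz(c,cn,z)[:,:2]
    r=cv2.minAreaRect((P*1000).astype(np.float32))
    (cx,cy),(w,h),a=r
    if w<h: w,h,a=h,w,a+90
    return np.array([cx,cy]),(w,h),(a+90)%180-90
E
python3 - <<'E'
from h import *
np.set_printoptions(precision=1,suppress=True)
t=cam('top');s=cam('scene')
for th in(110,150,180):
  for nm,ts,ss,z in(('L',(231,263),(345,173),.018),('R',(467,286),(159,365),.018),('A',(306,250),(313,231),.030)):
    print(th,nm,'top',*plate(t,ts,z,th),'scene',*plate(s,ss,z,th))
# crops
for n,c,(x,y) in(('t',t,(330,235)),('s',s,(320,265))):
    im=c['color'][y-60:y+60,x-75:x+75,::-1]
    cv2.imwrite(f'pics/crop_{n}.png',cv2.resize(im,None,fx=5,fy=5,interpolation=cv2.INTER_CUBIC))
E
```

```text
110 L top [491.8 325.4] (86.5451431274414, 57.44322204589844) -6.655982971191406 scene [491.8 322.1] (87.52333068847656, 63.72535705566406) -6.6649627685546875
110 R top [ 425.2 -316.5] (86.82817840576172, 60.45902633666992) 5.889474868774414 scene [ 426.8 -317.7] (90.45083618164062, 55.54512023925781) 5.95836067199707
110 A top [560.  86.] (168.2249755859375, 166.8746795654297) 76.42034149169922 scene [553.9  90.9] (145.3285675048828, 133.99095153808594) 76.37674713134766
150 L top [491.7 325.8] (85.75843811035156, 53.97417449951172) -6.818061828613281 scene [490.7 326.4] (84.11997985839844, 54.373573303222656) -6.623687744140625
150 R top [ 425.2 -316.7] (86.08672332763672, 58.63689422607422) 5.354035377502441 scene [ 424.5 -317.9] (84.8254165649414, 54.41432571411133) 5.779801845550537
150 A top [525.  122.2] (88.55294799804688, 58.645748138427734) 73.97334289550781 scene [526.3 120.6] (85.64482116699219, 59.12864685058594) 74.0450439453125
180 L top [491.  325.8] (83.40283966064453, 53.555118560791016) -6.806526184082031 scene [491.8 326.2] (82.04642486572266, 52.65373992919922) -6.387825012207031
180 R top [ 425.6 -316.5] (84.62389373779297, 56.187538146972656) 6.125980377197266 scene [ 424.3 -317.7] (83.77725982666016, 53.83721160888672) 5.6546196937561035
180 A top [525.3 121.3] (85.79241180419922, 55.59700393676758) 74.4832534790039 scene [524.4 121.5] (83.7261962890625, 53.486534118652344) 74.54833984375
```

View pics/crop_t.png

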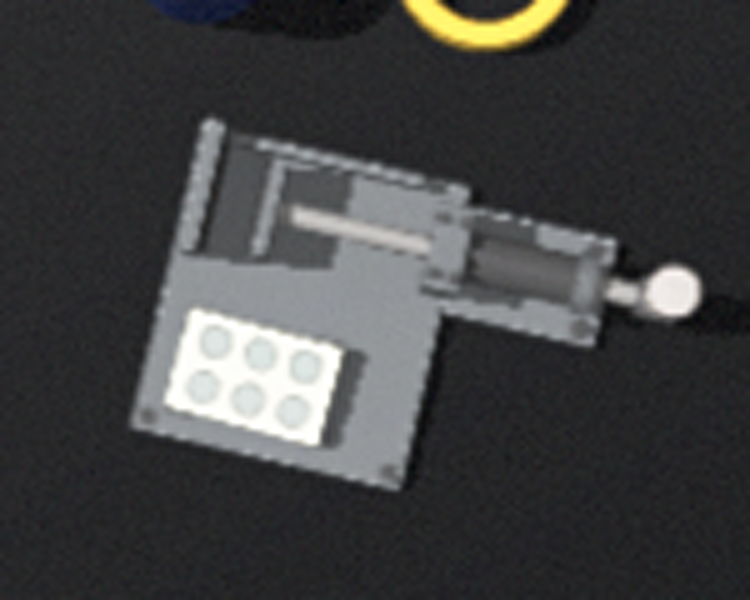

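View pics/crop_s.png

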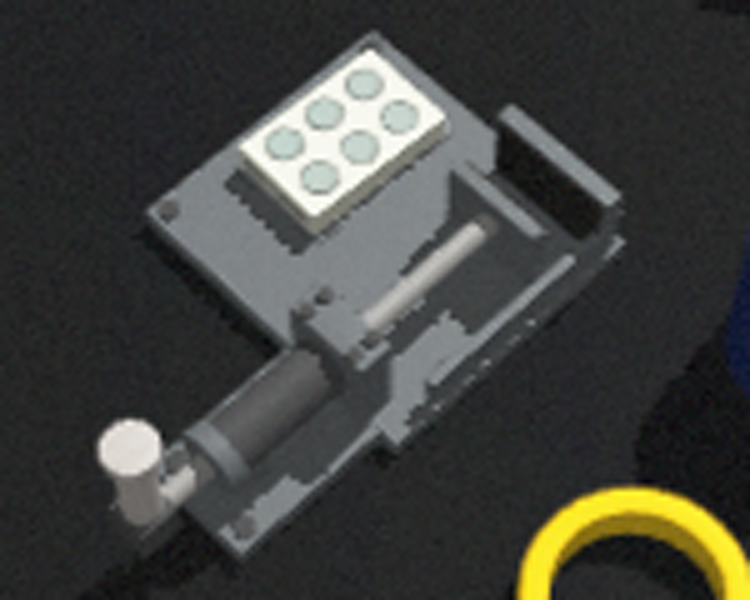

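```bash
cat >> h.py <<'E'
def st():
    s=telemetry.observe();M=R.from_rotvec(s['tool_rot']).as_matrix()
    return s,M
def plan(x,y,z,jaw):
    "world target mm, jaw dir deg; prints tool-frame shift (in the current tool frame) and yaw"
    s,M=st();p=s['ee_pos']*1000
    d=M.T@(np.array([x,y,z])-p)
    j=np.degrees(np.arctan2(M[1,1],M[0,1]))
    dj=(jaw-j+90)%180-90
    sg=np.sign(M[2,0]) # tool x down => yaw about it is clockwise
    print('clock %.2f pos'%s['clock'],p.round(1),'jaw %.2f'%j,'xdir',M[:,0].round(4),'F',s['contact_force'].round(1),'grip %.3f'%s['grip_width'],'q',s['q'].round(2))
    print('shift dx,dy,dz',d.round(1),'yaw',round(np.radians(dj)*sg,4))
E
python3 - <<'E'
from h import *
plan(425,-317.3,120,95.7)
s=cam('scene');t=cam('top')
# handle cap white-ish in top, at z=.111
for n,c,x,y in(('t',t,389,233),('s',s,271,296)):
    g=c['color'].min(2)[y-12:y+13,x-12:x+13]
    print(g[::2,::2])
# plate_a wells-based centre
for nm,c,seed,z in(('A',t,(306,250),.03),('A',s,(313,231),.03),('L',t,(231,263),.018),('L',s,(345,173),.018),('R',t,(467,286),.018),('R',s,(159,365),.018)):
    x,y=seed;w=26
    hsv=c['color'][y-w:y+w,x-w:x+w].astype(int)
    m=((hsv[:,:,1]-hsv[:,:,0]>8)&(hsv[:,:,1]>150)).astype(np.uint8)
    n,l,stt,ce=cv2.connectedComponentsWithStats(m)
    k=[i for i in range(1,n) if stt[i,4]>12]
    P=onz(c,ce[k]+[x-w,y-w],z)[:,:2]*1000
    print(nm,len(k),P.mean(0).round(1))
E
```

```text
clock 0.25 pos [ 171.3 -600.8  202.7] jaw -74.08 xdir [-3.e-04  8.e-04 -1.e+00] F [-0.4 -0.6 -0.1] grip 0.998 q [ 1.33  0.69 -0.19  1.57  0.16  0.9  -0.22]
shift dx,dy,dz [  82.9 -202.9 -321.7] yaw 0.1784
[[ 38  36  40  37  36  38  39  37  40  37  36  38  34]
 [152  36  38  38  41  34  36  33  38  36  37  36  33]
 [116  13  34  40  40  35  33  35  38  33  34  31  36]
 [ 91  16  33  34  33  45  65  52  36  36  35  31  34]
 [ 28  21  17  27  75 208 234 222 116  30  36  36  38]
 [134 121  86  98 208 232 228 228 227  61  35  34  38]
 [193 201 190 139 226 231 230 228 228  78  31  33  36]
 [ 79 132 149 135 207 232 230 227 211  46  23  14  20]
 [ 18  22  59 100 127 195 228 220  81  17  23  13  20]
 [ 23  24  24  26  42  50  60  18  16  15  20  22  21]
 [ 28  36  31  32  37  36  32  32  36  25  26  21  29]
 [ 37  41  37  34  35  35  37  38  35  37  36  36  40]
 [ 35  36  36  38  32  36  31  33  41  40  35  35  37]]
[[ 32  39  38  40  37  33  36  35  34  31  33  38  37]
 [ 36  35  41  37  30  38  40  39  36  31  36  36  38]
 [ 37  32  39  35  40  54  72  56  35  35  33  34  37]
 [ 41  31  33  41 153 213 214 220 137  32  35  39  86]
 [ 32  30  36 145 211 210 217 217 220  40  39  60  96]
 [ 32  37  41 206 207 214 214 217 218 114 105 116  58]
 [ 34  35  36 197 210 210 210 218 219 121  90  91  70]
 [ 35  35  34  81 204 207 214 212 133 124  80 117  99]
 [ 39  38  39  38  80 123 121 103 103  77 150 182 161]
 [ 33  38  33  33  46 100 104 103 105 167 182 165 130]
 [ 34  35  31  37  41 100 103 100 105 128 159 121  70]
 [ 30  31  35  35  81  95 102 101  98 117  92  36  61]
 [ 33  33  32  38  47  54 104 102  97  90  47  18  39]]
A 0 [nan nan]
A 6 [523.5 121.4]
L 0 [nan nan]
L 6 [490.5 326.7]
R 1 [ 402.3 -333. ]
R 6 [ 423.7 -318. ]<stdin>:16: RuntimeWarning: Mean of empty slice.
  ret = um.true_divide(
```

drive_tool --series '[{"dx":11,"dy":-29,"dz":-46},{"dx":11,"dy":-29,"dz":-46},{"dx":11,"dy":-29,"dz":-46},{"dx":11,"dy":-29,"dz":-46},{"dx":11,"dy":-29,"dz":-46},{"dx":11,"dy":-29,"dz":-46},{"dx":11,"dy":-29,"dz":-46},{"yaw":0.178}]' --grip 1

```text
invalid input at $.series[0]: expected keys dx, dy, dz, yaw
```

```bash
python3 - <<'E'
from h import *
plan(424.8,-317.2,120,95.7)
c=cam('wrist','w1')
E
```

```text
clock 0.35 pos [ 171.4 -600.9  203. ] jaw -74.08 xdir [-1.e-04  4.e-04 -1.e+00] F [ 0.9 -0.2 -0.4] grip 1.001 q [ 1.33  0.69 -0.19  1.57  0.16  0.9  -0.22]
shift dx,dy,dz [  83.  -203.3 -321.5] yaw 0.1784
```

View pics/w1.png

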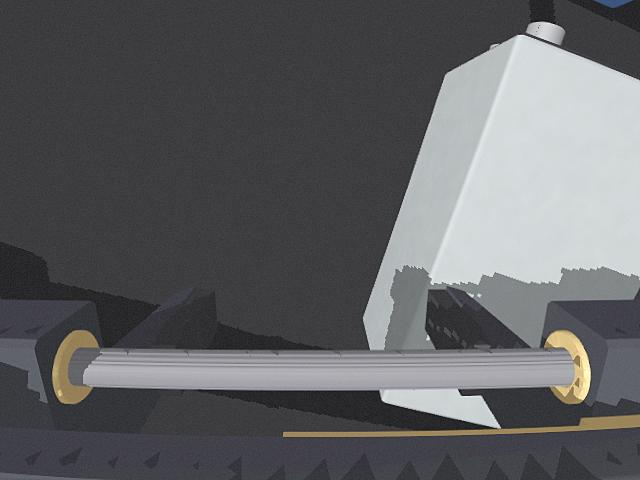

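drive_tool --series '[{"dx":0,"dy":-48,"dz":-14,"yaw":0},{"dx":0,"dy":-48,"dz":-14,"yaw":0},{"dx":12,"dy":-18,"dz":-49,"yaw":0},{"dx":14,"dy":-18,"dz":-49,"yaw":0},{"dx":14,"dy":-18,"dz":-49,"yaw":0},{"dx":14,"dy":-18,"dz":-49,"yaw":0},{"dx":14,"dy":-18,"dz":-49,"yaw":0},{"dx":14,"dy":-18,"dz":-49,"yaw":0},{"dx":0,"dy":0,"dz":0,"yaw":0.178}]' --grip 1

```text
clock: 1.52
ee_pos: [0.4352, -0.3121, 0.1188]
tool_rot: [2.178, 0.093, -2.166]
contact_force: [-0.5, 0.2, 0.1]
grip_width: 0.998
```

```bash
python3 - <<'E'
from h import *
plan(424.8,-317.2,120,95.7)
c=cam('wrist','w1')
E
```

```text
clock 1.52 pos [ 435.2 -312.1  118.8] jaw -84.77 xdir [ 0.0058 -0.0059 -1.    ] F [-0.5  0.2  0.1] grip 0.998 q [ 0.57  0.69 -0.05  1.93  0.07  0.51 -1.02]
shift dx,dy,dz [-1.2  4.1 10.8] yaw -0.0082
```

View pics/w1.png

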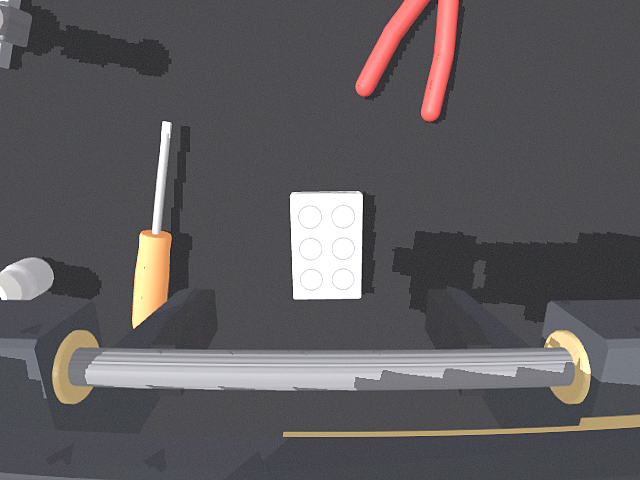

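Wrist view: plate at about (327,245), fully visible and upright in the image.

drive_tool --series '[{"dx":0,"dy":4,"dz":11,"yaw":0},{"dx":0,"dy":0,"dz":0,"yaw":0}]'

```text
clock: 1.82
ee_pos: [0.4206, -0.3204, 0.1194]
tool_rot: [2.177, 0.083, -2.171]
contact_force: [1.2, 0.2, -1.2]
grip_width: 0.998
```

```bash
cat >>h.py <<'E'
def wells(c,seed,z,w,th=235,amin=60):
    x,y=map(int,seed)
    return None
E
python3 - <<'E'
from h import *
c=cam('wrist','w2')
plan(424.8,-317.2,120,95.7)
for th in(120,160,200): print(plate(c,(327,255),.018,th,75))
E
```

```text
clock 1.88 pos [ 421.4 -320.3  119.5] jaw -85.13 xdir [ 0.0041 -0.0087 -1.    ] F [0.3 0.4 0.2] grip 0.999 q [ 0.59  0.69 -0.05  1.95  0.08  0.5  -1.  ]
shift dx,dy,dz [-0.5 -2.7 -3.6] yaw -0.0145
(array([ 421.22442627, -319.64572144]), (79.61460876464844, 54.095523834228516), 6.052216053009033)
(array([ 421.31436157, -319.67810059]), (79.37378692626953, 54.107757568359375), 5.9790825843811035)
(array([ 421.44299316, -319.74942017]), (79.0545425415039, 54.003562927246094), 5.930983066558838)
```

View pics/w2.png

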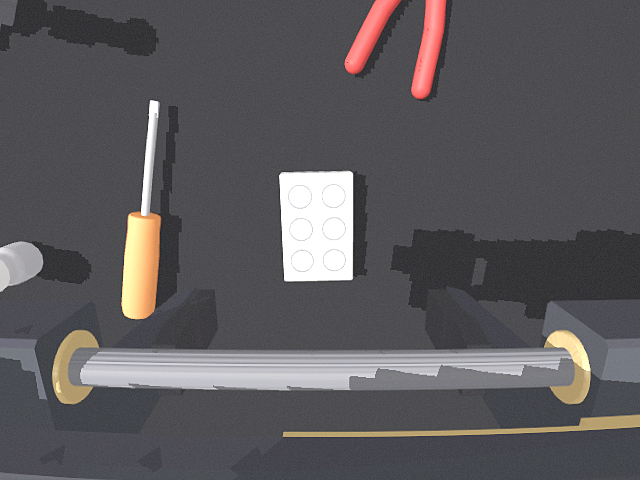

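```bash

python3 - <<'E'
from h import *
c=cam('wrist')
plan(424.8,-317.2,120,95.7)
for th in(120,160,200): print(plate(c,(317,227),.018,th,75))
s=cam('scene')
print(plate(s,(159,365),.018,165))
plan(424.8,-317.2,120,95.7)
E
```

```text
clock 1.93 pos [ 421.9 -320.   119.5] jaw -85.14 xdir [ 0.0046 -0.0085 -1.    ] F [-0.4  0.8 -0.5] grip 1.002 q [ 0.59  0.69 -0.05  1.95  0.08  0.5  -1.  ]
shift dx,dy,dz [-0.5 -2.6 -3.1] yaw -0.0146
(array([ 424.29620361, -319.65698242]), (85.76167297363281, 54.67429733276367), 6.006516456604004)
(array([ 424.36419678, -319.28396606]), (85.45599365234375, 53.99154281616211), 6.053221225738525)
(array([ 424.30627441, -319.34881592]), (84.90027618408203, 53.874786376953125), 6.053222179412842)
(array([ 424.26315308, -317.90734863]), (84.23062896728516, 54.28414535522461), 6.024705410003662)
clock 1.98 pos [ 422.3 -319.8  119.5] jaw -85.12 xdir [ 0.005  -0.0084 -1.    ] F [ 0.1  0.2 -0.2] grip 1.000 q [ 0.59  0.69 -0.05  1.95  0.08  0.5  -1.  ]
shift dx,dy,dz [-0.5 -2.4 -2.7] yaw -0.0144
```

drive_tool --series '[{"dx":0,"dy":-1.5,"dz":-2,"yaw":-0.02},{"dx":30,"dy":0,"dz":0,"yaw":0},{"dx":30,"dy":0,"dz":0,"yaw":0},{"dx":15,"dy":0,"dz":0,"yaw":0},{"dx":5,"dy":0,"dz":0,"yaw":0},{"dx":0,"dy":0,"dz":0,"yaw":0}]'

```text
clock: 2.72
ee_pos: [0.4272, -0.3202, 0.0391]
tool_rot: [2.17, 0.107, -2.149]
contact_force: [-1.2, -0.5, 0.0]
grip_width: 1.0
```

```bash

python3 - <<'E'
from h import *
plan(424.4,-318.2,4,96)
E
```

```text
clock 2.73 pos [ 427.2 -320.2   39.1] jaw -83.72 xdir [ 0.0104 -0.0103 -0.9999] F [-1.2 -0.5  0. ] grip 1.000 q [ 0.58  0.83 -0.04  1.98  0.1   0.32 -1.01]
shift dx,dy,dz [35.1 -2.7  2.9] yaw 0.005
```

drive_tool --series '[{"dx":0,"dy":-2.5,"dz":3,"yaw":0},{"dx":10,"dy":0,"dz":0,"yaw":0},{"dx":0,"dy":0,"dz":0,"yaw":0},{"dx":0,"dy":0,"dz":0,"yaw":0}]'

```text
clock: 3.22
ee_pos: [0.4249, -0.3187, 0.0302]
tool_rot: [2.172, 0.105, -2.145]
contact_force: [0.3, -0.3, 0.5]
grip_width: 0.997
```

```bash

python3 - <<'E'
from h import *
plan(424.4,-318.2,4,96)
E
```

```text
clock 3.23 pos [ 424.9 -318.7   30.2] jaw -83.71 xdir [ 0.0131 -0.0121 -0.9998] F [ 0.3 -0.3  0.5] grip 0.997 q [ 0.58  0.84 -0.03  2.    0.1   0.29 -1.01]
shift dx,dy,dz [26.1 -0.9  0.7] yaw 0.005
```

drive_tool --series '[{"dx":0,"dy":0,"dz":0,"yaw":0},{"dx":0,"dy":0,"dz":0,"yaw":0}]'

```text
clock: 3.48
ee_pos: [0.425, -0.3188, 0.0303]
tool_rot: [2.172, 0.104, -2.145]
contact_force: [0.5, 0.8, 0.2]
grip_width: 1.0
```

```bash

python3 - <<'E'
from h import *
plan(424.4,-318.2,4,96)
E
```

```text
clock 3.48 pos [ 425.  -318.8   30.3] jaw -83.72 xdir [ 0.0134 -0.0123 -0.9998] F [0.5 0.8 0.2] grip 1.000 q [ 0.58  0.84 -0.03  2.    0.1   0.29 -1.01]
shift dx,dy,dz [26.3 -1.1  0.9] yaw 0.005
```

drive_tool --series '[{"dx":6,"dy":-0.5,"dz":0.5,"yaw":0},{"dx":7,"dy":-0.5,"dz":0.5,"yaw":0},{"dx":7,"dy":0,"dz":0,"yaw":0.005},{"dx":5,"dy":0,"dz":0,"yaw":0},{"dx":0,"dy":0,"dz":0,"yaw":0}]'

```text
clock: 4.1
ee_pos: [0.4241, -0.318, 0.0031]
tool_rot: [2.175, 0.099, -2.149]
contact_force: [0.2, -0.1, 0.2]
grip_width: 0.999
```

```bash

python3 - <<'E'
from h import *
plan(424.4,-318.2,4,96)
E
```

```text
clock 4.10 pos [ 424.1 -318.     3.1] jaw -84.02 xdir [ 0.0128 -0.0119 -0.9998] F [ 0.2 -0.1  0.2] grip 0.999 q [ 0.57  0.89 -0.03  2.01  0.1   0.23 -1.01]
shift dx,dy,dz [-0.9  0.2 -0.3] yaw -0.0003
```

drive_tool --series '[{"dx":0,"dy":0,"dz":0,"yaw":0},{"dx":0,"dy":0,"dz":0,"yaw":0},{"dx":0,"dy":0,"dz":0,"yaw":0},{"dx":0,"dy":0,"dz":0,"yaw":0},{"dx":0,"dy":0,"dz":0,"yaw":0}]' --grip 0

```text
clock: 4.72
ee_pos: [0.4244, -0.3184, 0.0036]
tool_rot: [2.176, 0.099, -2.147]
contact_force: [-0.6, 0.9, 0.5]
grip_width: 0.454
```

```bash

python3 - <<'E'
from h import *
plan(424.4,-318.2,4,96)
c=cam('wrist','w3')
E
```

```text
clock 4.72 pos [ 424.4 -318.4    3.6] jaw -84.02 xdir [ 0.0138 -0.0126 -0.9998] F [-0.6  0.9  0.5] grip 0.454 q [ 0.57  0.89 -0.03  2.    0.1   0.23 -1.01]
shift dx,dy,dz [-0.4 -0.2 -0. ] yaw -0.0004
```

View pics/w3.png

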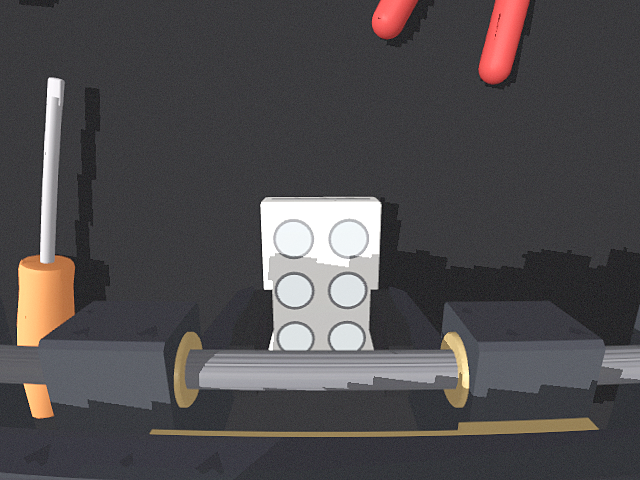

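drive_tool --series '[{"dx":0,"dy":0,"dz":0,"yaw":0},{"dx":0,"dy":0,"dz":0,"yaw":0}]'

```text
clock: 5.03
ee_pos: [0.4244, -0.3184, 0.0036]
tool_rot: [2.176, 0.099, -2.147]
contact_force: [-0.7, -1.0, -0.4]
grip_width: 0.19
```

```bash

python3 - <<'E'
from h import *
plan(424.4,-318.2,4,96)
c=cam('scene')
im=c['color'][300:430,90:240,::-1]
cv2.imwrite('pics/s3.png',cv2.resize(im,None,fx=4,fy=4,interpolation=cv2.INTER_CUBIC))
E
```

```text
clock 5.03 pos [ 424.4 -318.4    3.6] jaw -84.03 xdir [ 0.0138 -0.0126 -0.9998] F [-0.7 -1.  -0.4] grip 0.190 q [ 0.57  0.89 -0.03  2.    0.1   0.23 -1.01]
shift dx,dy,dz [-0.4 -0.2 -0. ] yaw -0.0004
```

View pics/s3.png

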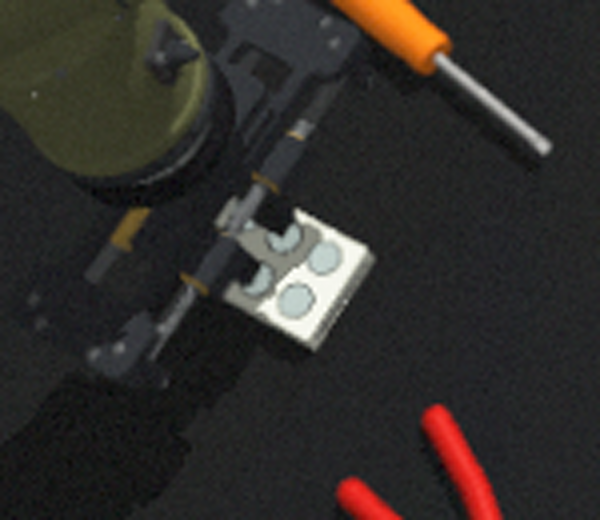

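```bash

python3 - <<'E'
from h import *
w=cam('wrist','w4')
c=cam('scene');t=cam('top')
s,M=st();print(s['grip_width'],s['clock'])
for n,c in(('scene',c),('top',t),('wrist',w)):
  p=s['ee_pos']
  gw=.044*s['grip_width']
  print(n,[proj(c,q)[0].round(1) for q in(p,p+M[:,1]*gw,p-M[:,1]*gw, [.4244,-.3184,.018])])
x,y=467,286
im=t['color'][y-45:y+45,x-60:x+60,::-1]
cv2.imwrite('pics/t4.png',cv2.resize(im,None,fx=5,fy=5,interpolation=cv2.INTER_CUBIC))
E
```

```text
0.013646648013297874 5.225
scene [array([159.4, 366.4]), array([159.2, 366.6]), array([159.5, 366.1]), array([157.3, 364.3])]
top [array([465.6, 285.8]), array([465.8, 285.8]), array([465.4, 285.9]), array([467.2, 286. ])]
wrist [array([317.7, 278.2]), array([318.9, 278.2]), array([316.5, 278.2]), array([318. , 288.5])]
```

View pics/w4.png

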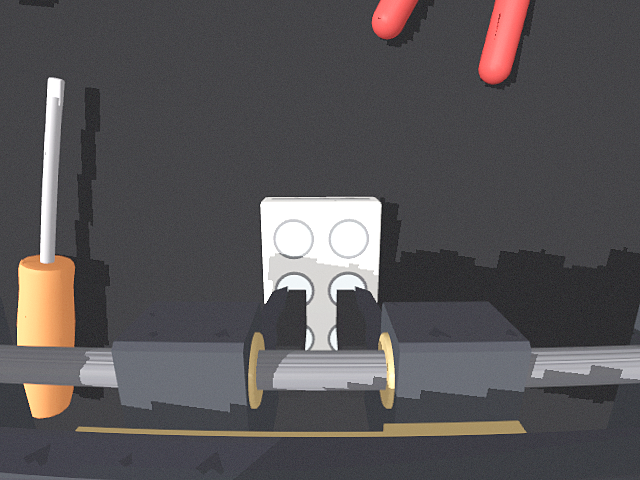

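View pics/t4.png

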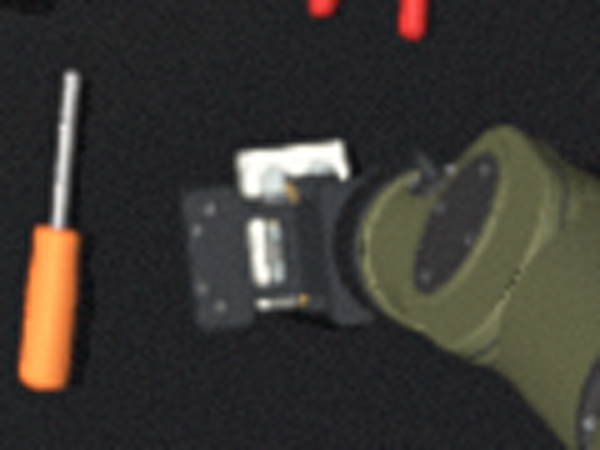

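```bash

python3 - <<'E'
from h import *
w=cam('wrist')
s,M=st();print(s['grip_width'],s['clock'])
p=s['ee_pos']
for sg in(-1,1):
  for h in(0,10,20,30,40):
    q=[p+M[:,1]*y+M[:,2]*sg*.009-M[:,0]*h/1000 for y in(.044,-.044)]
    print(sg,h,proj(w,q).round(1).tolist())
E
```

```text
0.006076539477420667 5.275
-1 0 [[405.2, 261.3], [230.2, 261.3]]
-1 10 [[409.6, 267.6], [225.4, 267.7]]
-1 20 [[414.6, 274.7], [220.1, 274.7]]
-1 30 [[420.1, 282.6], [214.2, 282.6]]
-1 40 [[426.2, 291.5], [207.6, 291.5]]
1 0 [[403.1, 294.5], [232.5, 294.5]]
1 10 [[407.3, 302.4], [228.0, 302.4]]
1 20 [[411.9, 311.2], [223.0, 311.2]]
1 30 [[417.1, 320.9], [217.5, 320.9]]
1 40 [[422.8, 331.8], [211.3, 331.8]]
```

The closed fingers passed over the plate without touching it. In the wrist view their ends sit about 38 mm short of the stated TCP. I'll probe this with small downward steps onto the plate top.

drive_tool --series '[{"dx":5,"dy":0,"dz":0,"yaw":0},{"dx":5,"dy":0,"dz":0,"yaw":0},{"dx":0,"dy":0,"dz":0,"yaw":0}]'

```text
clock: 5.65
ee_pos: [0.4245, -0.3184, -0.0072]
tool_rot: [2.175, 0.099, -2.148]
contact_force: [0.2, -0.5, 0.5]
grip_width: 0.009
```

```bash

python3 - <<'E'
from h import *
plan(424.4,-318.2,4,96)
c=cam('wrist','w5');s=cam('scene')
im=s['color'][320:410,110:220,::-1]
cv2.imwrite('pics/s5.png',cv2.resize(im,None,fx=6,fy=6,interpolation=cv2.INTER_CUBIC))
E
```

```text
clock 5.65 pos [ 424.5 -318.4   -7.2] jaw -84.02 xdir [ 0.0135 -0.0124 -0.9998] F [ 0.2 -0.5  0.5] grip 0.009 q [ 0.57  0.91 -0.02  2.01  0.11  0.21 -1.02]
shift dx,dy,dz [-11.3  -0.1  -0.1] yaw -0.0003
```

View pics/w5.png

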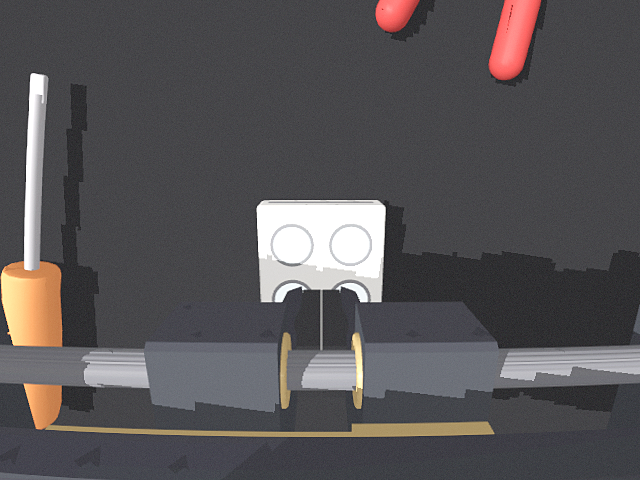

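View pics/s5.png

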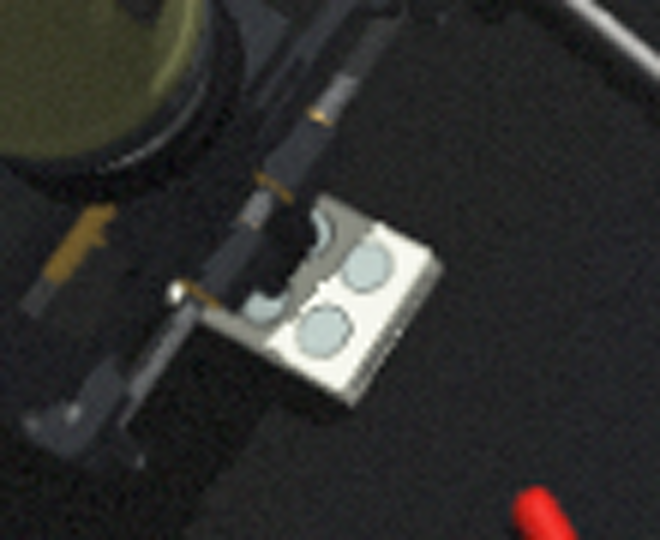

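drive_tool --series '[{"dx":4,"dy":0,"dz":0,"yaw":0},{"dx":2,"dy":0,"dz":0,"yaw":0},{"dx":0,"dy":0,"dz":0,"yaw":0}]'

```text
clock: 6.12
ee_pos: [0.4248, -0.3187, -0.0132]
tool_rot: [2.176, 0.098, -2.147]
contact_force: [0.6, -0.5, -0.2]
grip_width: 0.001
```

drive_tool --series '[{"dx":1.5,"dy":0,"dz":0,"yaw":0},{"dx":1.5,"dy":0,"dz":0,"yaw":0}]'

```text
clock: 6.38
ee_pos: [0.425, -0.3188, -0.0162]
tool_rot: [2.176, 0.098, -2.146]
contact_force: [1.1, 0.6, -0.3]
grip_width: 0.006
```

drive_tool --series '[{"dx":1.5,"dy":0,"dz":0,"yaw":0},{"dx":1.5,"dy":0,"dz":0,"yaw":0}]'

```text
clock: 6.62
ee_pos: [0.4251, -0.3189, -0.0172]
tool_rot: [2.176, 0.097, -2.146]
contact_force: [-3.4, 2.0, 23.8]
grip_width: 0.008
```

Contact came at TCP z ≈ -17 mm, with the plate top at 18 mm. So the real finger ends are about 34.5 mm behind the reported TCP, and I'll use that offset from here on.

drive_tool --series '[{"dx":-4,"dy":0,"dz":0,"yaw":0},{"dx":-10,"dy":0,"dz":0,"yaw":0},{"dx":-10,"dy":0,"dz":0,"yaw":0},{"dx":0,"dy":0,"dz":0,"yaw":0}]'

```text
clock: 7.12
ee_pos: [0.425, -0.3187, 0.0088]
tool_rot: [2.177, 0.096, -2.144]
contact_force: [0.3, -0.7, 0.1]
grip_width: 0.005
```

drive_tool --series '[{"dx":0,"dy":0,"dz":0,"yaw":0},{"dx":0,"dy":0,"dz":0,"yaw":0},{"dx":0,"dy":0,"dz":0,"yaw":0},{"dx":0,"dy":0,"dz":0,"yaw":0},{"dx":0,"dy":0,"dz":0,"yaw":0},{"dx":0,"dy":0,"dz":0,"yaw":0},{"dx":0,"dy":0,"dz":0,"yaw":0}]' --grip 1

```text
clock: 8.0
ee_pos: [0.4245, -0.3184, 0.008]
tool_rot: [2.176, 0.098, -2.146]
contact_force: [-1.1, 0.9, 0.1]
grip_width: 0.775
```

```bash

python3 - <<'E'
from h import *
c=cam('wrist','w6')
plan(424.4,-318.2,-30.5,96)
E
```

```text
clock 8.05 pos [ 424.5 -318.4    8. ] jaw -84.03 xdir [ 0.0145 -0.0133 -0.9998] F [-0.5 -0.4  0.3] grip 0.820 q [ 0.57  0.88 -0.03  2.01  0.1   0.23 -1.01]
shift dx,dy,dz [38.5 -0.8  0.6] yaw -0.0005
```

View pics/w6.png

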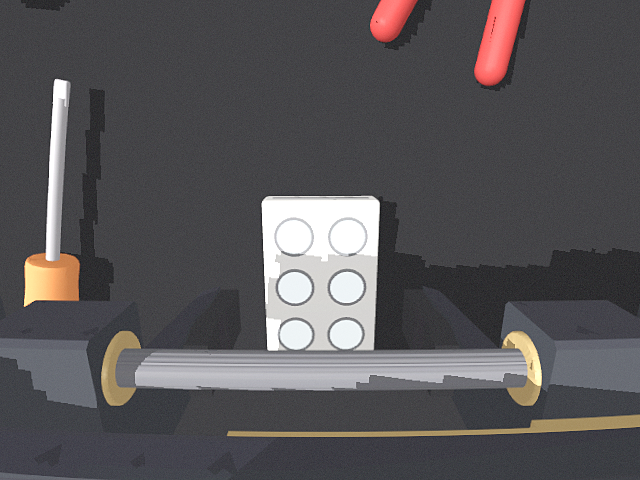

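drive_tool --series '[{"dx":6,"dy":0,"dz":0,"yaw":0},{"dx":9,"dy":0,"dz":0,"yaw":0},{"dx":9,"dy":0,"dz":0,"yaw":0},{"dx":9,"dy":0,"dz":0,"yaw":0},{"dx":4,"dy":0,"dz":0,"yaw":0},{"dx":0,"dy":0,"dz":0,"yaw":0}]'

```text
clock: 8.8
ee_pos: [0.4247, -0.3186, -0.0325]
tool_rot: [2.175, 0.099, -2.148]
contact_force: [0.3, -0.4, 0.9]
grip_width: 1.002
```

drive_tool --series '[{"dx":0,"dy":0,"dz":0,"yaw":0},{"dx":0,"dy":0,"dz":0,"yaw":0},{"dx":0,"dy":0,"dz":0,"yaw":0},{"dx":0,"dy":0,"dz":0,"yaw":0},{"dx":0,"dy":0,"dz":0,"yaw":0}]' --grip 0.3

```text
clock: 9.43
ee_pos: [0.4252, -0.319, -0.0317]
tool_rot: [2.176, 0.098, -2.146]
contact_force: [-0.6, -0.3, -1.1]
grip_width: 0.608
```

```bash

python3 - <<'E'
from h import *
c=cam('wrist','w7')
plan(424.4,-318.2,-30.5,96)
E
```

```text
clock 9.47 pos [ 425.2 -319.   -31.7] jaw -84.03 xdir [ 0.0147 -0.0134 -0.9998] F [-0.8 -0.6 -0. ] grip 0.608 q [ 0.56  0.96 -0.02  2.    0.11  0.16 -1.02]
shift dx,dy,dz [-1.2 -0.8  0.7] yaw -0.0004
```

View pics/w7.png

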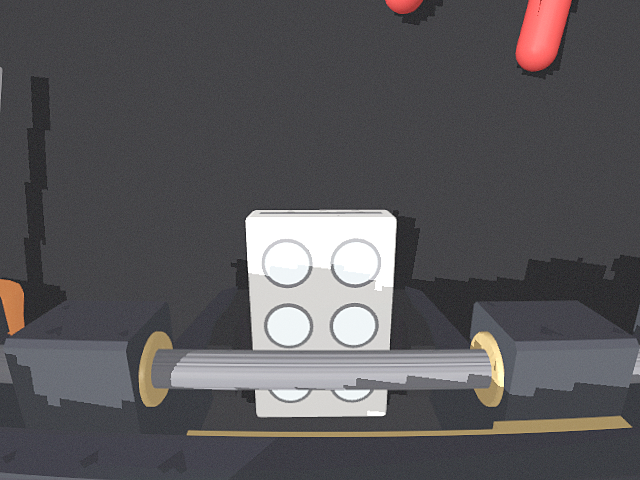

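drive_tool --series '[{"dx":-4,"dy":0,"dz":0,"yaw":0},{"dx":-10,"dy":0,"dz":0,"yaw":0},{"dx":-20,"dy":0,"dz":0,"yaw":0},{"dx":-30,"dy":0,"dz":0,"yaw":0},{"dx":-30,"dy":0,"dz":0,"yaw":0},{"dx":-30,"dy":0,"dz":0,"yaw":0},{"dx":-20,"dy":0,"dz":0,"yaw":0},{"dx":-10,"dy":0,"dz":0,"yaw":0},{"dx":-4,"dy":0,"dz":0,"yaw":0},{"dx":0,"dy":0,"dz":0,"yaw":0}]'

```text
clock: 10.72
ee_pos: [0.4216, -0.3163, 0.1349]
tool_rot: [2.176, 0.097, -2.145]
contact_force: [0.1, -0.1, -0.7]
grip_width: 0.607
```

```bash

python3 - <<'E'
from h import *
plan(524.6,121.4,100,-15.5)
E
```

```text
clock 10.72 pos [ 421.6 -316.3  134.9] jaw -84.03 xdir [ 0.0149 -0.0141 -0.9998] F [ 0.1 -0.1 -0.7] grip 0.607 q [ 0.59  0.65 -0.06  1.95  0.08  0.52 -1.  ]
shift dx,dy,dz [  30.3 -425.2 -147.5] yaw -1.1962
```

drive_tool --series '[{"dx":0,"dy":-13,"dz":-5,"yaw":0},{"dx":0,"dy":-27,"dz":-9,"yaw":0},{"dx":0,"dy":-40,"dz":-14,"yaw":0},{"dx":0,"dy":-40,"dz":-14,"yaw":0},{"dx":0,"dy":-40,"dz":-14,"yaw":0},{"dx":0,"dy":-40,"dz":-14,"yaw":0},{"dx":0,"dy":-40,"dz":-14,"yaw":0},{"dx":0,"dy":-40,"dz":-14,"yaw":0},{"dx":0,"dy":-40,"dz":-14,"yaw":0},{"dx":0,"dy":-40,"dz":-14,"yaw":0},{"dx":0,"dy":-27,"dz":-9,"yaw":0},{"dx":0,"dy":-27,"dz":-9,"yaw":0},{"dx":0,"dy":-13,"dz":-5,"yaw":0}]'

```text
clock: 12.35
ee_pos: [0.5196, 0.1518, 0.121]
tool_rot: [2.155, 0.114, -2.162]
contact_force: [0.9, -0.2, -0.2]
grip_width: 0.608
```

drive_tool --series '[{"dx":0,"dy":0,"dz":0,"yaw":-0.06},{"dx":0,"dy":0,"dz":0,"yaw":-0.12},{"dx":0,"dy":0,"dz":0,"yaw":-0.17},{"dx":0,"dy":0,"dz":0,"yaw":-0.17},{"dx":0,"dy":0,"dz":0,"yaw":-0.17},{"dx":0,"dy":0,"dz":0,"yaw":-0.17},{"dx":0,"dy":0,"dz":0,"yaw":-0.15},{"dx":0,"dy":0,"dz":0,"yaw":-0.1},{"dx":0,"dy":0,"dz":0,"yaw":-0.05},{"dx":0,"dy":0,"dz":0,"yaw":0}]'

```text
clock: 13.6
ee_pos: [0.5127, 0.1482, 0.1159]
tool_rot: [1.377, 1.07, -1.418]
contact_force: [0.2, 0.4, 0.7]
grip_width: 0.612
```

```bash

python3 - <<'E'
from h import *
c=cam('wrist','w8')
plan(524.6,121.4,100,-15.5)
E
```

```text
clock 13.65 pos [512.8 148.2 116. ] jaw -14.96 xdir [-0.0157 -0.0174 -0.9997] F [-0.2 -1.1 -0.3] grip 0.608 q [-0.23  0.71 -0.25  1.9   0.31  0.59 -0.94]
shift dx,dy,dz [16.2 18.5 22.5] yaw 0.0094
```

View pics/w8.png

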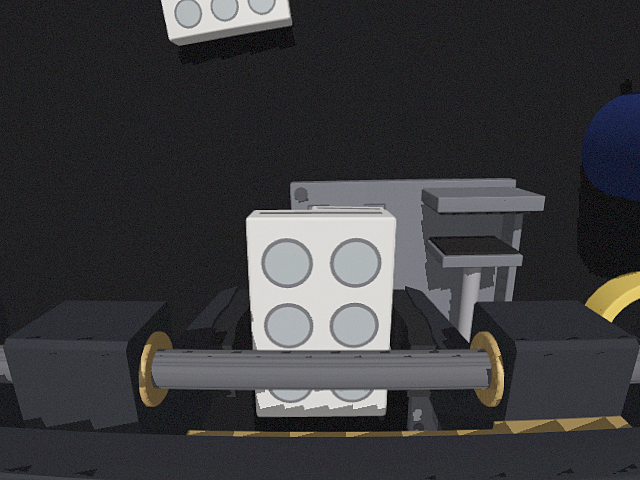

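drive_tool --series '[{"dx":0,"dy":4,"dz":5,"yaw":0},{"dx":4,"dy":7,"dz":8,"yaw":0},{"dx":10,"dy":5,"dz":7,"yaw":0.009},{"dx":12,"dy":2,"dz":2,"yaw":0},{"dx":12,"dy":0,"dz":0,"yaw":0},{"dx":12,"dy":0,"dz":0,"yaw":0},{"dx":8,"dy":0,"dz":0,"yaw":0},{"dx":4,"dy":0,"dz":0,"yaw":0},{"dx":0,"dy":0,"dz":0,"yaw":0}]'

```text
clock: 14.78
ee_pos: [0.5235, 0.1191, 0.0488]
tool_rot: [1.384, 1.064, -1.428]
contact_force: [-0.1, 0.2, -1.2]
grip_width: 0.61
```

```bash

python3 - <<'E'
from h import *
c=cam('wrist','w9')
plan(524,120.7,18,-15.5)
E
```

```text
clock 14.82 pos [523.6 119.2  49. ] jaw -15.61 xdir [-0.0172 -0.0181 -0.9997] F [-0.2 -0.5 -0.3] grip 0.610 q [-0.2   0.83 -0.19  1.93  0.36  0.45 -0.94]
shift dx,dy,dz [30.9  0.3 -2.3] yaw -0.0019
```

View pics/w9.png

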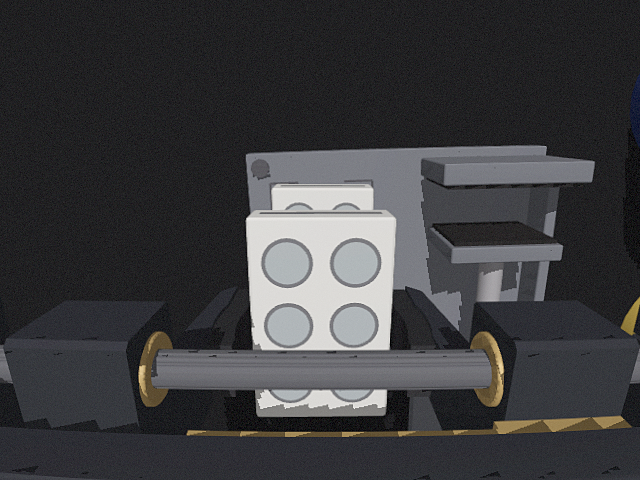

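```bash

python3 - <<'E'
import cv2
im=cv2.imread('pics/w9.png')[170:230,235:405]
im=cv2.convertScaleAbs(im,alpha=1.15)
cv2.imwrite('pics/w9c.png',cv2.resize(im,None,fx=4.7,fy=4.7*1.5,interpolation=cv2.INTER_CUBIC))
E
```

```text
(no output)
```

View pics/w9c.png

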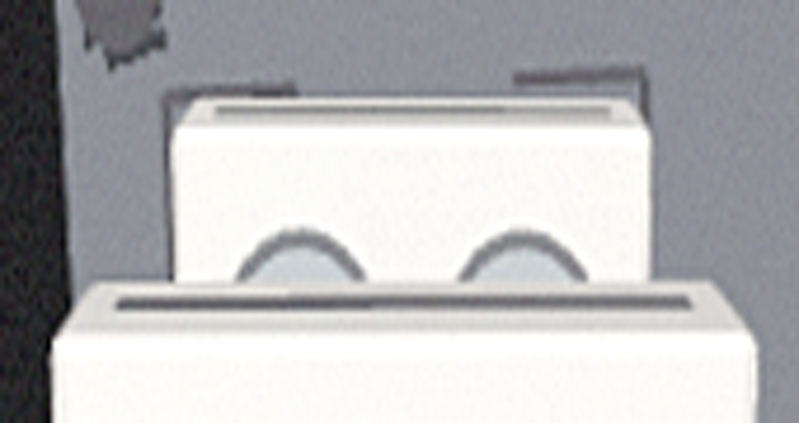

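```bash

python3 - <<'E'
from h import *
c=cam('wrist'); np.set_printoptions(precision=1,suppress=True)
f=lambda L:[(235+x/4.7,170+y/7.05) for x,y in L]
sc=onz(c,f([(165,90),(645,67)]),.012)*1000
ab=onz(c,f([(190,97),(634,96)]),.012)*1000
at=onz(c,f([(172,135),(651,133)]),.030)*1000
s,M=st()
hz=(s['ee_pos'][2]+.0317)
hb=onz(c,f([(97,284),(712,284)]),hz)*1000
ht=onz(c,f([(52,345),(756,345)]),hz+.018)*1000
for n,P in(('scribe',sc),('a bot',ab),('a top',at),('held bot',hb),('held top',ht)):
    d=P[1]-P[0];print(n,P[:,:2].tolist(),np.linalg.norm(d),'ang %.2f'%np.degrees(np.arctan2(d[1],d[0])),'mid',P.mean(0)[:2])
plan(0,0,0,-15.5)
E
```

```text
scribe [[506.6522858467066, 168.0300293032655], [563.1078122844225, 154.25792187226804]] 58.111078190398196 ang -13.71 mid [534.9 161.1]
a bot [[509.41341093885353, 166.6676139791987], [561.2763617304787, 152.34564070063013]] 53.80413165739752 ang -15.44 mid [535.3 159.5]
a top [[509.54008829312727, 166.10765958872253], [561.0787074390431, 151.95601411668378]] 53.44621907145573 ang -15.35 mid [535.3 159. ]
held bot [[509.818111117042, 164.85659258545792], [559.8653323658239, 150.99965239127133]] 51.93013716783141 ang -15.48 mid [534.8 157.9]
held top [[509.799402413723, 165.37840899894434], [560.5008699761546, 151.35678667458714]] 52.604607265820526 ang -15.46 mid [535.2 158.4]
clock 14.88 pos [523.8 119.2  49.2] jaw -15.62 xdir [-0. -0. -1.] F [ 0.2 -0.2 -0.8] grip 0.610 q [-0.2  0.8 -0.2  1.9  0.4  0.5 -0.9]
shift dx,dy,dz [  60.1 -471.8  254.5] yaw -0.002
```

```bash

python3 - <<'E'
from h import *
plan(524.1,120.2,2,-15.4)
E
```

```text
clock 14.88 pos [523.8 119.2  49.2] jaw -15.62 xdir [-0.0167 -0.018  -0.9997] F [ 0.2 -0.2 -0.8] grip 0.610 q [-0.2   0.83 -0.19  1.93  0.36  0.45 -0.94]
shift dx,dy,dz [47.2  0.5 -2.1] yaw -0.0038
```

drive_tool --series '[{"dx":5,"dy":0.5,"dz":-1,"yaw":-0.004},{"dx":8,"dy":0,"dz":-1,"yaw":0},{"dx":9,"dy":0,"dz":0,"yaw":0},{"dx":9,"dy":0,"dz":0,"yaw":0},{"dx":6,"dy":0,"dz":0,"yaw":0},{"dx":3,"dy":0,"dz":0,"yaw":0},{"dx":0,"dy":0,"dz":0,"yaw":0}]'

```text
clock: 15.75
ee_pos: [0.5245, 0.1205, 0.0065]
tool_rot: [1.382, 1.066, -1.424]
contact_force: [-0.7, 0.4, -0.6]
grip_width: 0.609
```

```bash

python3 - <<'E'
from h import *
c=cam('wrist','w10')
plan(524.1,120.2,-1.7,-15.4)
im=c['color'][170:230,235:405,::-1]
cv2.imwrite('pics/w10c.png',cv2.resize(im,None,fx=4.7,fy=4.7*1.5,interpolation=cv2.INTER_CUBIC))
E
```

```text
clock 15.80 pos [524.6 120.5   6.6] jaw -15.37 xdir [-0.0159 -0.0177 -0.9997] F [-0.6 -0.4 -1. ] grip 0.607 q [-0.23  0.9  -0.15  1.94  0.39  0.36 -0.96]
shift dx,dy,dz [ 8.4 -0.3  0.2] yaw 0.0005
```

View pics/w10c.png

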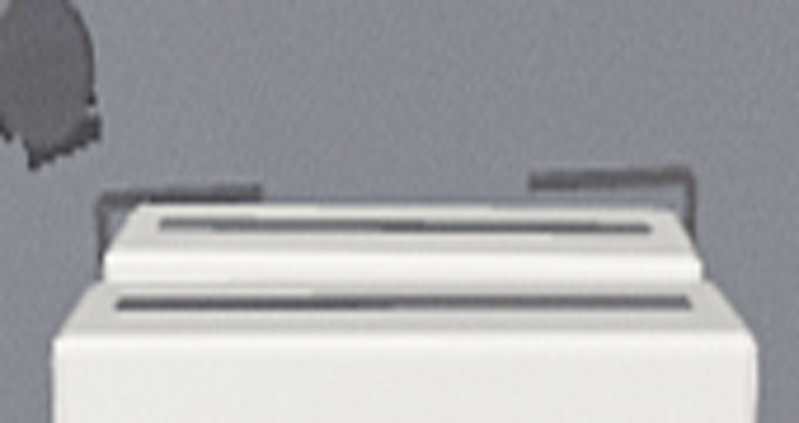

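```bash
cat >>h.py <<'E'
def rep(c,L,f):
    for n,z,P in L:
        P=onz(c,[f(p) for p in P],z)*1000;d=P[1]-P[0]
        print(n,'w %.1f ang %.2f mid'%(np.linalg.norm(d),np.degrees(np.arctan2(d[1],d[0]))),P.mean(0)[:2].round(1))
E
python3 - <<'E'
from h import *
c=cam('wrist')
f=lambda p:(235+p[0]/4.7,170+p[1]/7.05)
s,M=st();z=s['ee_pos'][2]+.0317
rep(c,[('scribe',.012,[(99,195),(692,167)]),('a bot',.012,[(132,206),(677,208)]),('a top',.030,[(104,256),(701,252)]),('h bot',z,[(97,284),(712,284)]),('h top',z+.018,[(52,345),(756,345)])],f)
plan(524.1,120.2,-1.7,-15.4)
E
```

```text
scribe w 58.5 ang -13.47 mid [534.9 161.1]
a bot w 53.8 ang -15.41 mid [535.3 159.2]
a top w 53.2 ang -15.00 mid [535.4 159.4]
h bot w 52.0 ang -15.25 mid [535.6 159.2]
h top w 52.6 ang -15.24 mid [535.9 159.7]
clock 15.85 pos [524.8 120.5   6.9] jaw -15.37 xdir [-0.0155 -0.0176 -0.9997] F [ 0.7  1.2 -0.6] grip 0.612 q [-0.23  0.9  -0.16  1.94  0.39  0.36 -0.96]
shift dx,dy,dz [ 8.6 -0.5  0.3] yaw 0.0005
```

drive_tool --series '[{"dx":3,"dy":-0.3,"dz":0,"yaw":0},{"dx":2,"dy":0,"dz":0,"yaw":0},{"dx":0,"dy":0,"dz":0,"yaw":0}]'

```text
clock: 16.23
ee_pos: [0.5248, 0.1206, 0.002]
tool_rot: [1.383, 1.065, -1.422]
contact_force: [-0.4, 0.4, -1.0]
grip_width: 0.612
```

drive_tool --series '[{"dx":1.3,"dy":0,"dz":0,"yaw":0},{"dx":1,"dy":0,"dz":0,"yaw":0}]'

```text
clock: 16.48
ee_pos: [0.5249, 0.1205, -0.0002]
tool_rot: [1.384, 1.065, -1.422]
contact_force: [-0.5, 0.1, 1.3]
grip_width: 0.609
```

drive_tool --series '[{"dx":1,"dy":0,"dz":0,"yaw":0}]'

```text
clock: 16.6
ee_pos: [0.525, 0.1205, -0.0008]
tool_rot: [1.384, 1.064, -1.422]
contact_force: [-1.4, -1.5, 6.9]
grip_width: 0.606
```

drive_tool --series '[{"dx":0,"dy":0,"dz":0,"yaw":0},{"dx":0,"dy":0,"dz":0,"yaw":0},{"dx":0,"dy":0,"dz":0,"yaw":0}]' --grip 0.74

```text
clock: 16.98
ee_pos: [0.5252, 0.1206, -0.0009]
tool_rot: [1.384, 1.064, -1.421]
contact_force: [0.2, -0.2, 0.1]
grip_width: 0.74
```

```bash
python3 - <<'E'
from h import *
c=cam('wrist','w11')
plan(524.1,120.2,-1.7,-15.4)
im=c['color'][170:300,235:405,::-1]
cv2.imwrite('pics/w11c.png',cv2.resize(im,None,fx=4.6,fy=4.6,interpolation=cv2.INTER_CUBIC))
E
```

```text
clock 17.02 pos [525.2 120.6  -0.9] jaw -15.39 xdir [-0.0134 -0.017  -0.9998] F [ 0.1 -0.1 -0.1] grip 0.740 q [-0.23  0.91 -0.15  1.94  0.39  0.34 -0.97]
shift dx,dy,dz [ 0.8 -0.9  0.7] yaw 0.0002
```

View pics/w11c.png

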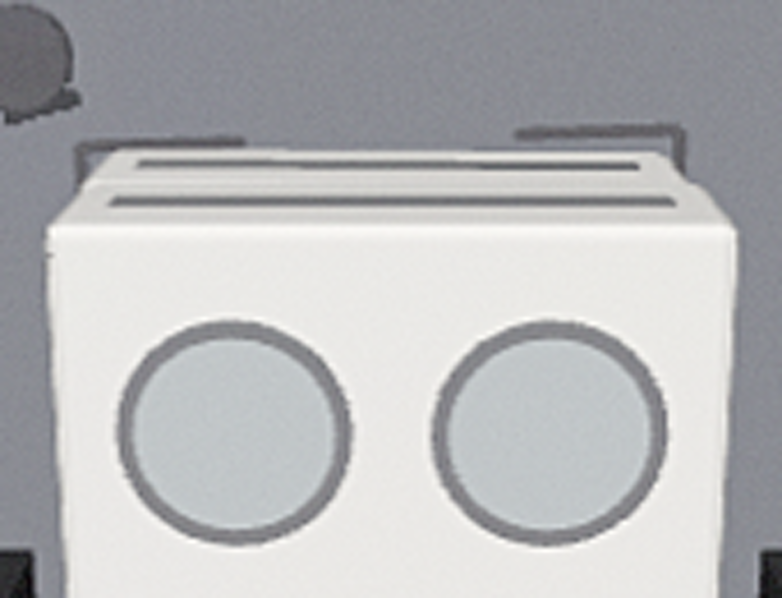

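drive_tool --series '[{"dx":-4,"dy":0,"dz":0,"yaw":0},{"dx":-12,"dy":0,"dz":0,"yaw":0},{"dx":-24,"dy":0,"dz":0,"yaw":0},{"dx":-24,"dy":0,"dz":-8,"yaw":0},{"dx":-14,"dy":-10,"dz":-20,"yaw":0},{"dx":-4,"dy":-16,"dz":-34,"yaw":0},{"dx":0,"dy":-16,"dz":-34,"yaw":0},{"dx":0,"dy":-16,"dz":-34,"yaw":0},{"dx":0,"dy":-14,"dz":-30,"yaw":0},{"dx":0,"dy":-10,"dz":-20,"yaw":0},{"dx":0,"dy":-5,"dz":-10,"yaw":0},{"dx":0,"dy":0,"dz":0,"yaw":0.08},{"dx":0,"dy":0,"dz":0,"yaw":0.16},{"dx":0,"dy":0,"dz":0,"yaw":0.1},{"dx":0,"dy":0,"dz":0,"yaw":0}]' --grip 1

```text
clock: 18.9
ee_pos: [0.4841, 0.3447, 0.0858]
tool_rot: [1.624, 0.851, -1.661]
contact_force: [-0.0, 0.1, -0.7]
grip_width: 0.998
```

```bash
python3 - <<'E'
from h import *
plan(490.8,326.3,80,-96.6)
t=cam('top');s=cam('scene')
print(plate(t,(306,248),.048,175),plate(s,(313,227),.048,175))
E
```

```text
clock 18.90 pos [484.1 344.7  85.8] jaw -35.01 xdir [-0.0158 -0.0125 -0.9998] F [-0.   0.1 -0.7] grip 0.998 q [-0.63  0.81 -0.11  1.74  0.14  0.62 -1.43]
shift dx,dy,dz [ 6.  16.1 11.1] yaw 1.0749
(array([526.26086426, 120.71350098]), (84.31929016113281, 55.89022445678711), 75.64740753173828) (array([525.4664917, 121.0213623]), (82.93912506103516, 52.84849548339844), 74.7723388671875)
```

drive_tool --series '[{"dx":0,"dy":6,"dz":4,"yaw":0},{"dx":0,"dy":8,"dz":6,"yaw":0},{"dx":0,"dy":2,"dz":1,"yaw":-0.08},{"dx":0,"dy":0,"dz":0,"yaw":-0.15},{"dx":0,"dy":0,"dz":0,"yaw":-0.18},{"dx":0,"dy":0,"dz":0,"yaw":-0.18},{"dx":0,"dy":0,"dz":0,"yaw":-0.18},{"dx":0,"dy":0,"dz":0,"yaw":-0.18},{"dx":0,"dy":0,"dz":0,"yaw":-0.18},{"dx":0,"dy":0,"dz":0,"yaw":-0.18},{"dx":0,"dy":0,"dz":0,"yaw":-0.18},{"dx":0,"dy":0,"dz":0,"yaw":-0.18},{"dx":0,"dy":0,"dz":0,"yaw":-0.18},{"dx":0,"dy":0,"dz":0,"yaw":-0.15},{"dx":0,"dy":0,"dz":0,"yaw":-0.08},{"dx":0,"dy":0,"dz":0,"yaw":0}]'

```text
clock: 21.0
ee_pos: [0.4992, 0.3059, 0.085]
tool_rot: [0.015, 1.584, -0.051]
contact_force: [-0.6, -0.8, -0.0]
grip_width: 1.001
```

```bash
python3 - <<'E'
from h import *
c=cam('wrist','w12')
plan(490.8,326.3,80,83.4)
E
```

```text
clock 21.05 pos [499.3 305.8  85.1] jaw 87.56 xdir [-0.0135 -0.0232 -0.9996] F [-0.5 -0.1  0.3] grip 0.999 q [-0.25  0.89 -0.69  1.75  0.76  0.82  0.21]
shift dx,dy,dz [ 4.7 20.2 -9.3] yaw 0.0726
```

View pics/w12.png

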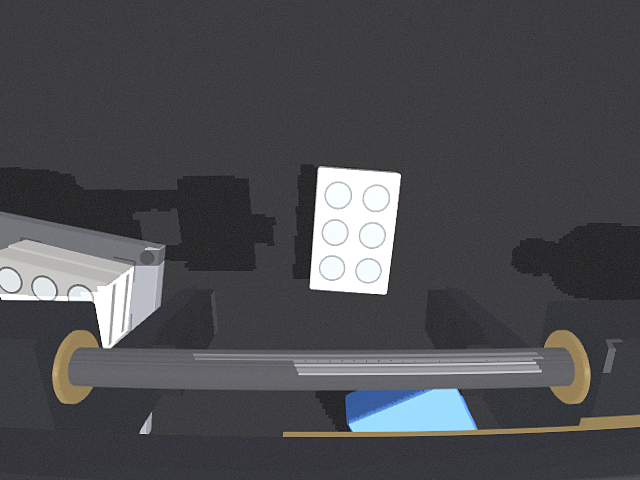

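```bash
python3 - <<'E'
from h import *
c=cam('wrist');plan(490.8,326.3,80,83.4)
for th in(140,180): print(plate(c,(355,230),.018,th,80))
print(proj(c,[[.5,.3,.0]]))
s=cam('scene');t=cam('top')
print(plate(s,(345,173),.018,165),plate(t,(231,263),.018,165))
plan(490.8,326.3,80,83.4)
E
```

```text
clock 21.10 pos [499.1 306.2  85.1] jaw 87.57 xdir [-0.0134 -0.023  -0.9996] F [-1.1  0.1  0.8] grip 0.998 q [-0.26  0.89 -0.69  1.75  0.76  0.82  0.21]
shift dx,dy,dz [ 4.8 19.9 -9.1] yaw 0.0728
(array([490.02868652, 324.77642822]), (84.54215240478516, 54.31005096435547), -6.632293701171875)
(array([490.20123291, 324.76037598]), (83.85082244873047, 54.12611389160156), -6.632575988769531)
[[318.12662039 241.90864448]]Traceback (most recent call last):
  File "<stdin>", line 6, in <module>
  File "h.py", line 36, in plate
    i=min(range(1,n),key=lambda i:np.hypot(*(ce[i]-seed))-0.02*st[i,4])
ValueError: min() iterable argument is empty
```

drive_tool --series '[{"dx":0,"dy":5,"dz":-2,"yaw":0.02},{"dx":4,"dy":8,"dz":-4,"yaw":0.03},{"dx":10,"dy":5,"dz":-2,"yaw":0.02},{"dx":16,"dy":0,"dz":0,"yaw":0},{"dx":16,"dy":0,"dz":0,"yaw":0},{"dx":10,"dy":0,"dz":0,"yaw":0},{"dx":4,"dy":0,"dz":0,"yaw":0},{"dx":0,"dy":0,"dz":0,"yaw":0}]'

```text
clock: 22.2
ee_pos: [0.4905, 0.3243, 0.0201]
tool_rot: [0.072, 1.581, -0.111]
contact_force: [-0.6, 0.0, -0.6]
grip_width: 1.001
```

```bash
python3 - <<'E'
from h import *
c=cam('wrist','w13');plan(490,324.5,-31,83.4)
E
```

```text
clock 22.25 pos [490.6 324.4  20.4] jaw 83.33 xdir [-0.0137 -0.024  -0.9996] F [-0.2  0.4  0.3] grip 0.999 q [-0.34  0.98 -0.6   1.76  0.83  0.71  0.05]
shift dx,dy,dz [51.3  1.3 -0.1] yaw -0.0012
```

View pics/w13.png

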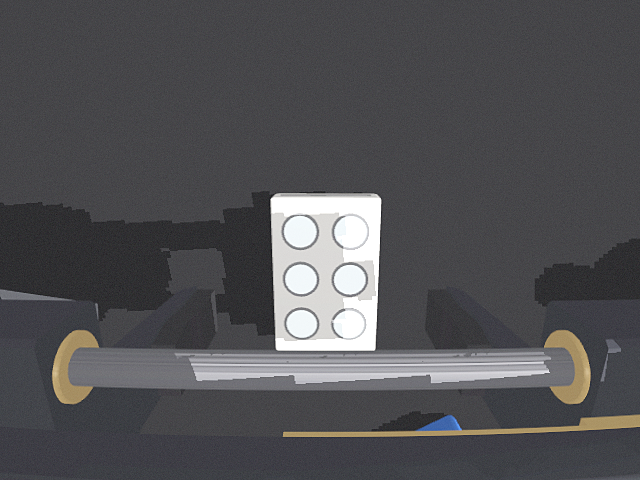

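drive_tool --series '[{"dx":6,"dy":0.6,"dz":0,"yaw":0},{"dx":11,"dy":0.6,"dz":0,"yaw":0},{"dx":12,"dy":0,"dz":0,"yaw":0},{"dx":10,"dy":0,"dz":0,"yaw":0},{"dx":7,"dy":0,"dz":0,"yaw":0},{"dx":2,"dy":0,"dz":0,"yaw":0},{"dx":0,"dy":0,"dz":0,"yaw":0}]'

```text
clock: 23.12
ee_pos: [0.4905, 0.3248, -0.0307]
tool_rot: [0.073, 1.58, -0.111]
contact_force: [0.3, -0.3, 0.3]
grip_width: 1.001
```

```bash
python3 - <<'E'
from h import *
c=cam('wrist','w14');plan(490,324.5,-31,83.4)
E
```

```text
clock 23.18 pos [490.5 324.9 -30.6] jaw 83.32 xdir [-0.0129 -0.0232 -0.9996] F [ 0.4 -0.5  0.4] grip 1.002 q [-0.37  1.05 -0.54  1.77  0.9   0.62 -0.01]
shift dx,dy,dz [ 0.5 -0.4 -0.5] yaw -0.0014
```

View pics/w14.png

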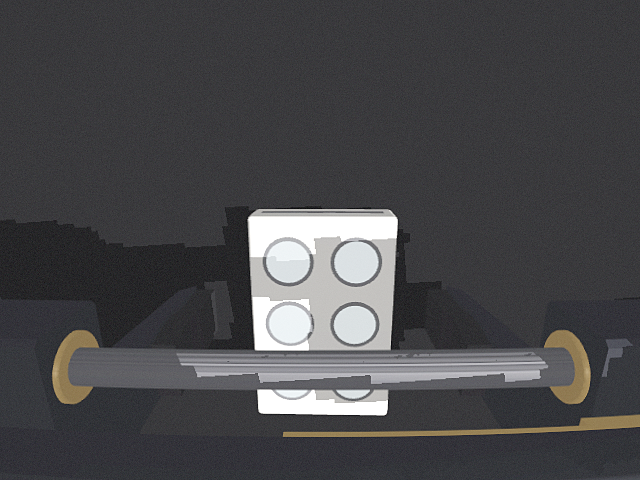

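drive_tool --series '[{"dx":0,"dy":0,"dz":0,"yaw":0},{"dx":0,"dy":0,"dz":0,"yaw":0},{"dx":0,"dy":0,"dz":0,"yaw":0},{"dx":0,"dy":0,"dz":0,"yaw":0},{"dx":0,"dy":0,"dz":0,"yaw":0}]' --grip 0.3

```text
clock: 23.8
ee_pos: [0.4911, 0.3253, -0.0297]
tool_rot: [0.074, 1.579, -0.11]
contact_force: [-0.5, 0.5, -0.2]
grip_width: 0.607
```

```bash
python3 - <<'E'
from h import *
c=cam('wrist');plan(490,324.5,-31,83.4)
E
```

```text
clock 23.85 pos [491.1 325.3 -29.7] jaw 83.31 xdir [-0.0117 -0.022  -0.9997] F [ 0.1 -0.  -1.3] grip 0.608 q [-0.37  1.05 -0.54  1.77  0.9   0.62 -0.01]
shift dx,dy,dz [ 1.3 -0.9 -1. ] yaw -0.0016
```

drive_tool --series '[{"dx":-4,"dy":0,"dz":0,"yaw":0},{"dx":-10,"dy":0,"dz":0,"yaw":0},{"dx":-20,"dy":0,"dz":0,"yaw":0},{"dx":-25,"dy":0,"dz":0,"yaw":0},{"dx":-25,"dy":0,"dz":0,"yaw":0},{"dx":-20,"dy":0,"dz":0,"yaw":0},{"dx":-10,"dy":0,"dz":0,"yaw":-0.06},{"dx":-4,"dy":0,"dz":0,"yaw":-0.13},{"dx":0,"dy":0,"dz":0,"yaw":-0.17},{"dx":0,"dy":0,"dz":0,"yaw":-0.17},{"dx":0,"dy":0,"dz":0,"yaw":-0.17},{"dx":0,"dy":0,"dz":0,"yaw":-0.17},{"dx":0,"dy":0,"dz":0,"yaw":-0.17},{"dx":0,"dy":0,"dz":0,"yaw":-0.17},{"dx":0,"dy":0,"dz":0,"yaw":-0.12},{"dx":0,"dy":0,"dz":0,"yaw":-0.06},{"dx":0,"dy":0,"dz":0,"yaw":0}]'

```text
clock: 25.98
ee_pos: [0.4954, 0.3293, 0.1154]
tool_rot: [-1.036, 1.323, 1.012]
contact_force: [0.1, 0.8, -0.4]
grip_width: 0.608
```

```bash
python3 - <<'E'
from h import *
plan(525,120.5,80,-15.2)
E
```

```text
clock 25.98 pos [495.4 329.3 115.4] jaw 165.69 xdir [ 0.0042 -0.0149 -0.9999] F [ 0.1  0.8 -0.4] grip 0.608 q [-0.15  0.96 -1.03  1.71  0.95  1.06  1.38]
shift dx,dy,dz [  38.6  -80.  -194.5] yaw 0.0156
```

drive_tool --series '[{"dx":0,"dy":-5,"dz":-12,"yaw":0},{"dx":0,"dy":-10,"dz":-25,"yaw":0},{"dx":0,"dy":-14,"dz":-34,"yaw":0},{"dx":0,"dy":-14,"dz":-34,"yaw":0},{"dx":0,"dy":-14,"dz":-34,"yaw":0},{"dx":0,"dy":-10,"dz":-25,"yaw":0},{"dx":0,"dy":-6,"dz":-15,"yaw":0},{"dx":0,"dy":-2,"dz":-5,"yaw":0},{"dx":0,"dy":0,"dz":0,"yaw":0.015},{"dx":0,"dy":0,"dz":0,"yaw":0}]'

```text
clock: 27.22
ee_pos: [0.5231, 0.1214, 0.1221]
tool_rot: [-1.022, 1.331, 0.99]
contact_force: [-0.4, 0.4, -0.5]
grip_width: 0.609
```

```bash
python3 - <<'E'
from h import *
c=cam('wrist','w15')
plan(525,120.5,50,-15.2)
E
```

```text
clock 27.27 pos [523.1 121.6 122.1] jaw 164.34 xdir [ 0.008  -0.0184 -0.9998] F [-0.2  0.1 -1.2] grip 0.608 q [ 0.25  0.9  -1.05  1.89  0.99  0.99  1.59]
shift dx,dy,dz [72.1 -1.2  0.6] yaw -0.008
```

View pics/w15.png

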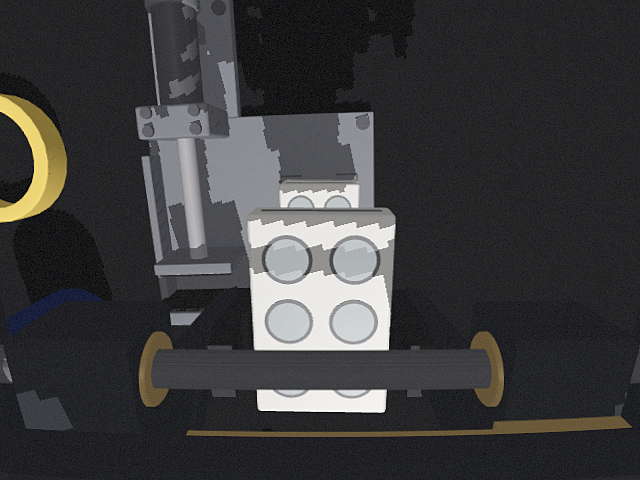

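```bash
python3 - <<'E'
from h import *
plan(525.8,120.3,28,-15.3)
E
```

```text
clock 27.27 pos [523.1 121.6 122.1] jaw 164.34 xdir [ 0.008  -0.0184 -0.9998] F [-0.2  0.1 -1.2] grip 0.608 q [ 0.25  0.9  -1.05  1.89  0.99  0.99  1.59]
shift dx,dy,dz [94.1 -1.7  1. ] yaw -0.0063
```

drive_tool --series '[{"dx":5,"dy":-0.8,"dz":0.5,"yaw":-0.006},{"dx":10,"dy":-0.8,"dz":0.5,"yaw":0},{"dx":15,"dy":0,"dz":0,"yaw":0},{"dx":15,"dy":0,"dz":0,"yaw":0},{"dx":15,"dy":0,"dz":0,"yaw":0},{"dx":13,"dy":0,"dz":0,"yaw":0},{"dx":9,"dy":0,"dz":0,"yaw":0},{"dx":5,"dy":0,"dz":0,"yaw":0},{"dx":1,"dy":0,"dz":0,"yaw":0},{"dx":0,"dy":0,"dz":0,"yaw":0}]'

```text
clock: 28.52
ee_pos: [0.525, 0.1222, 0.0269]
tool_rot: [-1.028, 1.329, 0.998]
contact_force: [-0.1, -0.6, -1.1]
grip_width: 0.608
```

```bash
python3 - <<'E'
from h import *
c=cam('wrist','w16')
plan(525.8,120.3,28,-15.3)
im=c['color'][160:230,235:405,::-1]
im=cv2.convertScaleAbs(im,alpha=1.3)
cv2.imwrite('pics/w16c.png',cv2.resize(im,None,fx=4.7,fy=4.7*1.5,interpolation=cv2.INTER_CUBIC))
E
```

```text
clock 28.57 pos [525.1 122.2  27. ] jaw 164.85 xdir [ 0.0066 -0.0177 -0.9998] F [ 0.3  0.2 -1. ] grip 0.612 q [ 0.19  1.04 -0.94  1.93  1.18  0.87  1.46]
shift dx,dy,dz [-1.  -1.2 -1.7] yaw 0.0027
```

View pics/w16c.png

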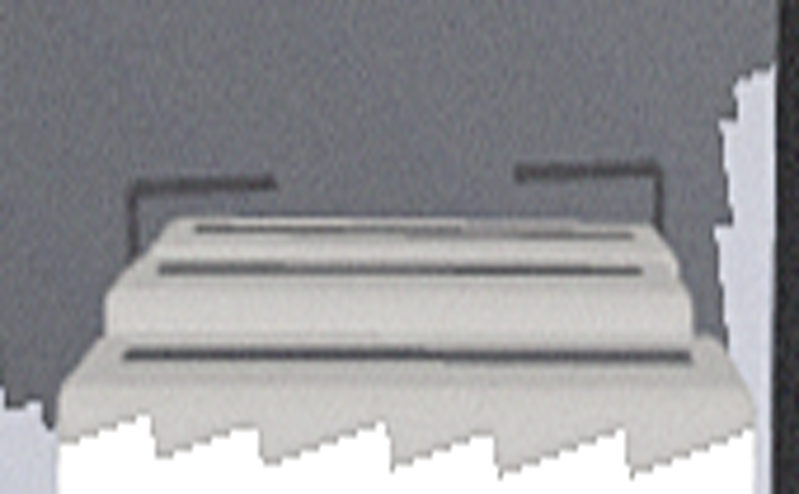

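```bash
python3 - <<'E'
from h import *
c=cam('wrist')
f=lambda p:(235+p[0]/4.7,160+p[1]/7.05)
s,M=st();z=s['ee_pos'][2]+.0297
rep(c,[('scribe',.012,[(133,187),(659,167)]),('a bot',.012,[(175,220),(648,222)]),('b bot',.030,[(143,258),(672,258)]),('b top',.048,[(106,303),(692,303)]),('h bot',z,[(98,338),(718,338)]),('h top',z+.018,[(58,388),(755,388)]),
 ('stripe a',.020,[(195,230),(633,236)]),('stripe b',.038,[(158,269),(642,270)]),('stripe h',z+.008,[(123,355),(691,356)])],f)
plan(525.8,120.3,28,-15.3)
E
```

```text
scribe w 57.9 ang 166.33 mid [513.5  75.6]
a bot w 52.2 ang 164.74 mid [512.7  79.2]
b bot w 53.3 ang 164.91 mid [513.1  79.6]
b top w 53.3 ang 164.91 mid [513.9  79.9]
h bot w 53.6 ang 164.92 mid [513.2  80.9]
h top w 53.4 ang 164.93 mid [513.2  80.7]
stripe a w 46.4 ang 164.38 mid [512.4  79.2]
stripe b w 46.6 ang 164.83 mid [513.7  79.2]
stripe h w 46.6 ang 164.86 mid [513.2  80.7]
clock 28.62 pos [525.1 122.2  27. ] jaw 164.85 xdir [ 0.0066 -0.0176 -0.9998] F [0.5 0.8 0. ] grip 0.610 q [ 0.19  1.04 -0.94  1.93  1.18  0.87  1.46]
shift dx,dy,dz [-0.9 -1.2 -1.7] yaw 0.0026
```

drive_tool --series '[{"dx":2,"dy":-0.3,"dz":-1,"yaw":0},{"dx":3,"dy":0,"dz":0,"yaw":0},{"dx":1.5,"dy":0,"dz":0,"yaw":0},{"dx":0,"dy":0,"dz":0,"yaw":0}]'

```text
clock: 29.12
ee_pos: [0.5256, 0.121, 0.0206]
tool_rot: [-1.028, 1.328, 0.997]
contact_force: [0.0, 0.9, -1.2]
grip_width: 0.609
```

```bash
python3 - <<'E'
from h import *
c=cam('wrist','w17')
plan(525.2,121.0,20.5,-15.3)
im=c['color'][160:230,235:405,::-1]
im=cv2.convertScaleAbs(im,alpha=1.3)
cv2.imwrite('pics/w17c.png',cv2.resize(im,None,fx=4.7,fy=4.7*1.5,interpolation=cv2.INTER_CUBIC))
E
```

```text
clock 29.18 pos [525.6 121.   20.7] jaw 164.84 xdir [ 0.0076 -0.0174 -0.9998] F [ 0.2 -0.1 -0.2] grip 0.610 q [ 0.19  1.05 -0.93  1.93  1.2   0.87  1.45]
shift dx,dy,dz [ 0.2  0.4 -0.1] yaw 0.0024
```

View pics/w17c.png

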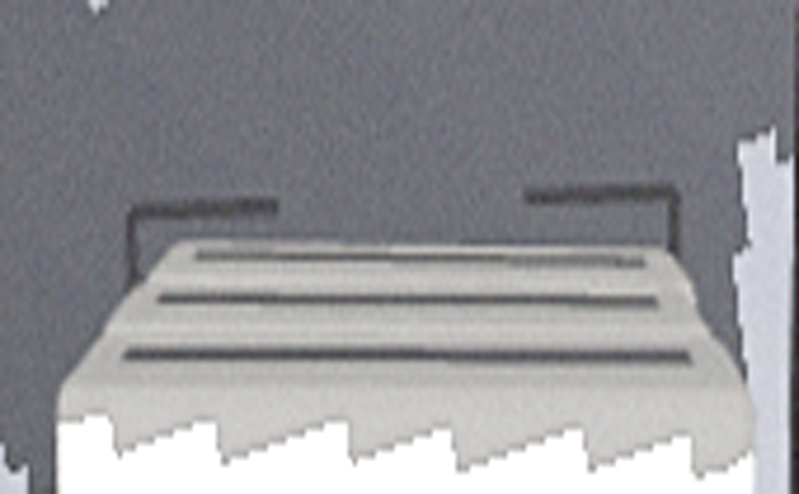

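drive_tool --series '[{"dx":1,"dy":0.2,"dz":0,"yaw":0},{"dx":1,"dy":0,"dz":0,"yaw":0}]'

```text
clock: 29.42
ee_pos: [0.5255, 0.1211, 0.0187]
tool_rot: [-1.028, 1.327, 0.997]
contact_force: [-2.5, -0.8, 0.4]
grip_width: 0.612
```

drive_tool --series '[{"dx":1,"dy":0,"dz":0,"yaw":0}]'

```text
clock: 29.55
ee_pos: [0.5257, 0.121, 0.0184]
tool_rot: [-1.029, 1.327, 0.996]
contact_force: [-3.3, -1.8, 12.1]
grip_width: 0.609
```

drive_tool --series '[{"dx":0,"dy":0,"dz":0,"yaw":0},{"dx":0,"dy":0,"dz":0,"yaw":0},{"dx":0,"dy":0,"dz":0,"yaw":0}]' --grip 0.74

```text
clock: 29.92
ee_pos: [0.5259, 0.1213, 0.0186]
tool_rot: [-1.029, 1.326, 0.996]
contact_force: [-0.0, 0.5, -0.3]
grip_width: 0.742
```

```bash
python3 - <<'E'
from h import *
c=cam('wrist','w18')
plan(525.2,121.0,20.5,-15.3)
im=c['color'][160:230,235:405,::-1]
im=cv2.convertScaleAbs(im,alpha=1.3)
cv2.imwrite('pics/w18c.png',cv2.resize(im,None,fx=4.7,fy=4.7*1.5,interpolation=cv2.INTER_CUBIC))
E
```

```text
clock 29.98 pos [525.9 121.3  18.6] jaw 164.85 xdir [ 0.0093 -0.0175 -0.9998] F [ 0.7 -0.5 -0.4] grip 0.739 q [ 0.19  1.05 -0.93  1.93  1.2   0.86  1.44]
shift dx,dy,dz [-1.9  0.6 -0.5] yaw 0.0026
```

View pics/w18c.png

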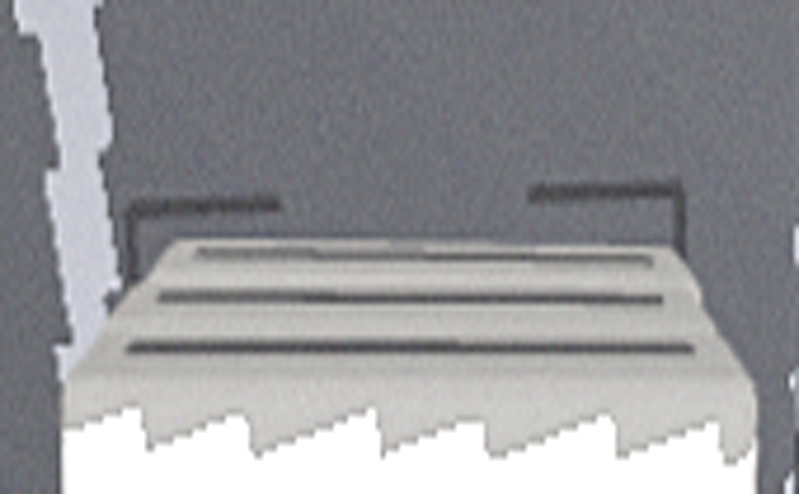

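View pics/w18.png

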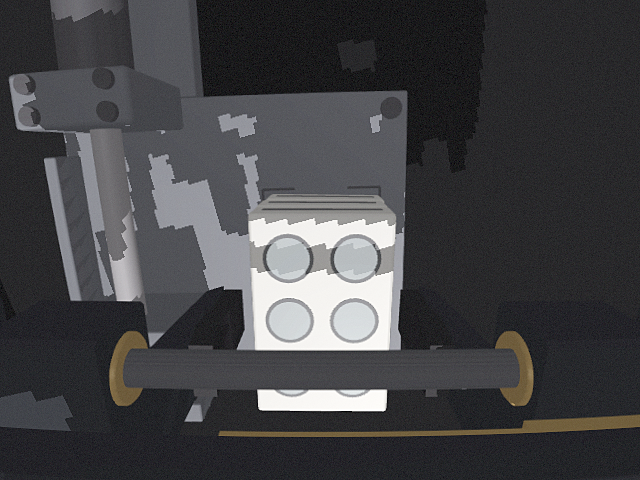

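```bash
python3 - <<'E'
from h import *
c=cam('wrist')
f=lambda p:(235+p[0]/4.7,160+p[1]/7.05)
rep(c,[('scribe',.012,[(130,208),(682,185)]),('stripe a',.020,[(195,253),(652,262)]),('stripe b',.038,[(158,297),(662,300)]),('stripe c',.056,[(127,348),(692,350)]),('c top',.066,[(62,385),(755,385)])],f)
plan(525.2,121.0,20.5,-15.3)
E
```

```text
scribe w 58.3 ang 166.49 mid [513.4  75.5]
stripe a w 46.4 ang 164.18 mid [512.4  79.2]
stripe b w 46.3 ang 164.71 mid [513.7  79.2]
stripe c w 46.4 ang 164.81 mid [513.7  79.5]
c top w 53.2 ang 164.96 mid [513.7  79.7]
clock 30.02 pos [525.9 121.2  18.6] jaw 164.85 xdir [ 0.0093 -0.0176 -0.9998] F [ 1.3 -0.5 -0. ] grip 0.738 q [ 0.19  1.05 -0.93  1.93  1.2   0.86  1.44]
shift dx,dy,dz [-1.9  0.6 -0.4] yaw 0.0025
```

Plates b and c are flush with each other, but plate a sits about 1.3 mm off to one side. I'll lower the open jaws around all three, squeeze gently to line them up and square them to the scribe.

drive_tool --series '[{"dx":0,"dy":0.3,"dz":-2,"yaw":-0.015},{"dx":4,"dy":0,"dz":0,"yaw":0},{"dx":7,"dy":0,"dz":0,"yaw":0},{"dx":7,"dy":0,"dz":0,"yaw":0},{"dx":5,"dy":0,"dz":0,"yaw":0},{"dx":2,"dy":0,"dz":0,"yaw":0},{"dx":0,"dy":0,"dz":0,"yaw":0}]'

```text
clock: 30.9
ee_pos: [0.5249, 0.1186, -0.0089]
tool_rot: [-1.041, 1.321, 1.009]
contact_force: [-0.3, 0.6, -0.1]
grip_width: 0.741
```

```bash
python3 - <<'E'
from h import *
c=cam('wrist','w19')
plan(525.2,121.0,-11.5,-14.3)
E
```

```text
clock 30.95 pos [524.9 118.6  -8.8] jaw 165.76 xdir [ 0.0082 -0.0179 -0.9998] F [-0.6  0.7  0.3] grip 0.742 q [ 0.18  1.09 -0.9   1.94  1.27  0.84  1.42]
shift dx,dy,dz [2.7 0.4 2.4] yaw 0.0011
```

View pics/w19.png

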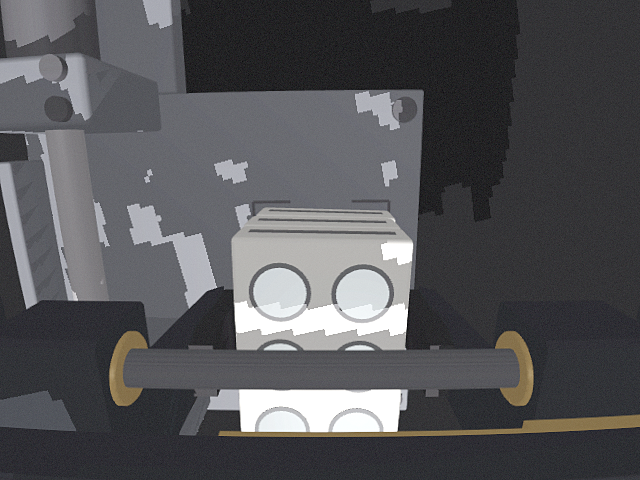

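drive_tool --series '[{"dx":2.5,"dy":0,"dz":0,"yaw":0},{"dx":0,"dy":0,"dz":0,"yaw":0}]'

```text
clock: 31.2
ee_pos: [0.5252, 0.1187, -0.0111]
tool_rot: [-1.041, 1.321, 1.009]
contact_force: [-0.6, -0.5, -0.6]
grip_width: 0.739
```

drive_tool --series '[{"dx":0,"dy":0,"dz":0,"yaw":0},{"dx":0,"dy":0,"dz":0,"yaw":0},{"dx":0,"dy":0,"dz":0,"yaw":0}]' --grip 0.58

```text
clock: 31.58
ee_pos: [0.5252, 0.1187, -0.011]
tool_rot: [-1.041, 1.32, 1.009]
contact_force: [-0.2, 0.0, 0.3]
grip_width: 0.614
```

```bash
python3 - <<'E'
from h import *
c=cam('wrist','w20')
plan(525.2,121.0,-11.5,-14.3)
im=c['color'][180:260,225:425,::-1]
im=cv2.convertScaleAbs(im,alpha=1.3)
cv2.imwrite('pics/w20c.png',cv2.resize(im,None,fx=4,fy=6,interpolation=cv2.INTER_CUBIC))
E
```

```text
clock 31.62 pos [525.1 118.8 -11. ] jaw 165.77 xdir [ 0.0088 -0.0175 -0.9998] F [-0.5  0.  -0.9] grip 0.610 q [ 0.18  1.1  -0.9   1.94  1.27  0.84  1.41]
shift dx,dy,dz [0.4 0.5 2.2] yaw 0.0012
```

View pics/w20c.png

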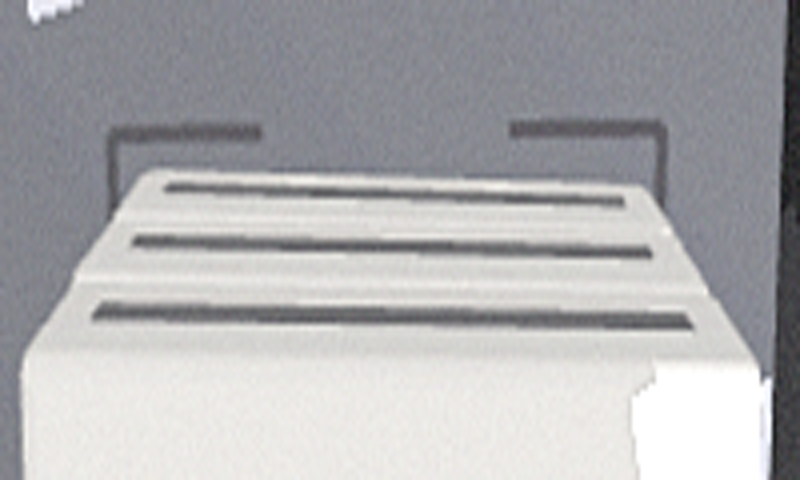

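drive_tool --series '[{"dx":0,"dy":0,"dz":0,"yaw":0},{"dx":0,"dy":0,"dz":0,"yaw":0},{"dx":0,"dy":0,"dz":0,"yaw":0}]' --grip 0.3

```text
clock: 32.0
ee_pos: [0.5251, 0.1187, -0.011]
tool_rot: [-1.041, 1.32, 1.009]
contact_force: [-1.0, -0.8, -0.5]
grip_width: 0.608
```

```bash
python3 - <<'E'
from h import *
c=cam('wrist','w21')
plan(525.2,121.0,-11.5,-14.3)
im=c['color'][180:260,225:425,::-1]
im=cv2.convertScaleAbs(im,alpha=1.3)
cv2.imwrite('pics/w21c.png',cv2.resize(im,None,fx=4,fy=6,interpolation=cv2.INTER_CUBIC))
E
```

```text
clock 32.05 pos [525.2 118.8 -11. ] jaw 165.76 xdir [ 0.0088 -0.0175 -0.9998] F [ 0.  -0.6 -1.1] grip 0.613 q [ 0.18  1.1  -0.9   1.94  1.27  0.84  1.41]
shift dx,dy,dz [0.4 0.5 2.2] yaw 0.0011
```

View pics/w21c.png

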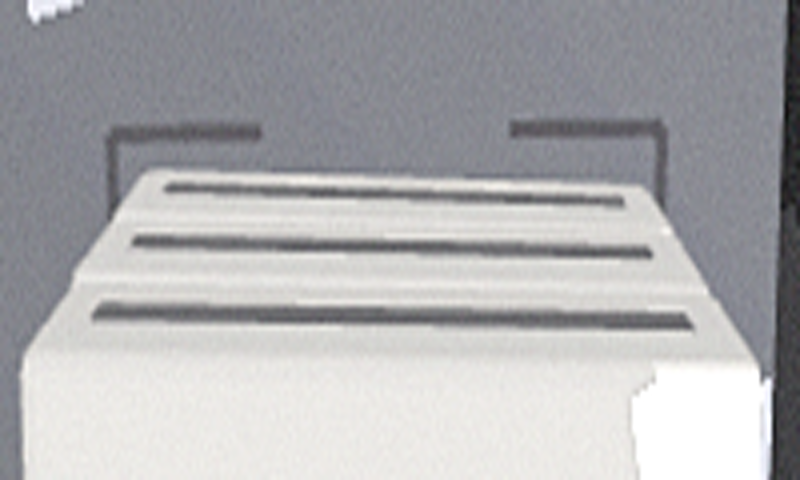

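```bash
python3 - <<'E'
from h import *
c=cam('wrist')
f=lambda p:(225+p[0]/4,180+p[1]/6)
rep(c,[('scribe',.012,[(112,131),(663,125)]),('stripe a',.020,[(163,187),(624,202)]),('stripe b',.038,[(132,241),(652,253)]),('stripe c',.056,[(92,311),(692,322)]),('c top',.066,[(24,365),(758,365)])],f)
plan(525.2,121.0,20.5,-15.3)
E
```

```text
scribe w 58.2 ang 166.26 mid [513.5  75.5]
stripe a w 46.5 ang 164.61 mid [513.6  79. ]
stripe b w 46.5 ang 164.99 mid [513.7  79.1]
stripe c w 46.8 ang 165.18 mid [513.7  79.4]
c top w 52.7 ang 165.91 mid [513.8  79.6]
clock 32.10 pos [525.1 118.8 -11. ] jaw 165.77 xdir [ 0.0088 -0.0175 -0.9998] F [-0.4  0.8  0.2] grip 0.607 q [ 0.18  1.1  -0.9   1.94  1.27  0.84  1.41]
shift dx,dy,dz [-31.6   0.1   1.7] yaw 0.0186
```

drive_tool --series '[{"dx":0,"dy":0,"dz":-0.9,"yaw":-0.016},{"dx":0,"dy":0,"dz":0,"yaw":0}]'

```text
clock: 32.35
ee_pos: [0.525, 0.1179, -0.011]
tool_rot: [-1.054, 1.314, 1.022]
contact_force: [-0.1, -0.2, -0.3]
grip_width: 0.61
```

drive_tool --series '[{"dx":0,"dy":0,"dz":0,"yaw":0},{"dx":0,"dy":0,"dz":0,"yaw":0},{"dx":0,"dy":0,"dz":0,"yaw":0}]' --grip 0.74

```text
clock: 32.72
ee_pos: [0.5251, 0.1178, -0.0109]
tool_rot: [-1.054, 1.314, 1.021]
contact_force: [1.3, 0.1, 0.8]
grip_width: 0.739
```

```bash
python3 - <<'E'
from h import *
c=cam('wrist','w22')
plan(525.2,121.0,-11.5,-14.3)
im=c['color'][180:260,225:425,::-1]
im=cv2.convertScaleAbs(im,alpha=1.3)
cv2.imwrite('pics/w22c.png',cv2.resize(im,None,fx=4,fy=6,interpolation=cv2.INTER_CUBIC))
E
```

```text
clock 32.77 pos [525.1 117.8 -10.9] jaw 166.75 xdir [ 0.0093 -0.0175 -0.9998] F [ 0.1 -0.8  0.2] grip 0.738 q [ 0.18  1.1  -0.9   1.94  1.27  0.84  1.43]
shift dx,dy,dz [0.6 0.7 3.1] yaw 0.0183
```

View pics/w22c.png

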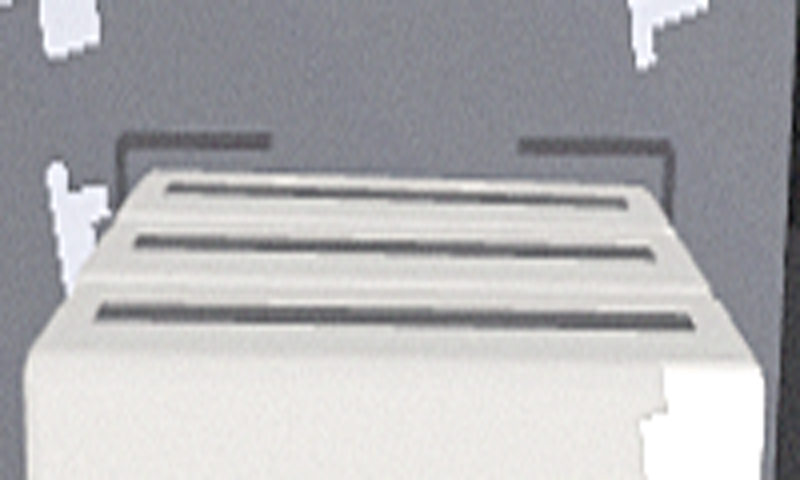

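drive_tool --series '[{"dx":-4,"dy":0,"dz":0,"yaw":0},{"dx":-10,"dy":0,"dz":0,"yaw":0},{"dx":-20,"dy":0,"dz":0,"yaw":0},{"dx":-28,"dy":0,"dz":0,"yaw":0},{"dx":-28,"dy":0,"dz":0,"yaw":0},{"dx":-22,"dy":0,"dz":0,"yaw":0},{"dx":-14,"dy":0,"dz":0,"yaw":0},{"dx":-6,"dy":0,"dz":0,"yaw":0},{"dx":0,"dy":0,"dz":0,"yaw":0}]'

```text
clock: 33.9
ee_pos: [0.5233, 0.1207, 0.1287]
tool_rot: [-1.055, 1.312, 1.022]
contact_force: [0.0, 0.2, 0.4]
grip_width: 0.737
```

```bash
python3 - <<'E'
from h import *
cam('wrist','w23')
plan(562,-95.9,60,76.1)
s=cam('scene','s23');t=cam('top')
for n,c,x,y in(('t',t,389,233),('s',s,271,296)):
    g=c['color'].min(2)
    m=np.zeros_like(g);m[y-12:y+13,x-12:x+13]=g[y-12:y+13,x-12:x+13]>(185 if n=='s' else 180)
    k,l,stt,ce=cv2.connectedComponentsWithStats(m); i=1+np.argmax(stt[1:,4])
    print(n,ce[i],stt[i],onz(c,ce[i],.111)*1000)
E
```

```text
clock 33.95 pos [523.2 120.6 128.4] jaw 166.85 xdir [ 0.0097 -0.0175 -0.9998] F [-0.6 -0.5 -0.2] grip 0.742 q [ 0.26  0.89 -1.06  1.89  0.98  0.99  1.65]
shift dx,dy,dz [  72.5  -86.2 -200.9] yaw -1.5577
t [389. 233.] [385 229   9   9  71] [[563.40937571 -93.53042787 111.        ]]
s [270.63636364 294.19191919] [265 289  12  11  99] [[563.66613421 -94.26926392 111.        ]]
```

View pics/w23.png

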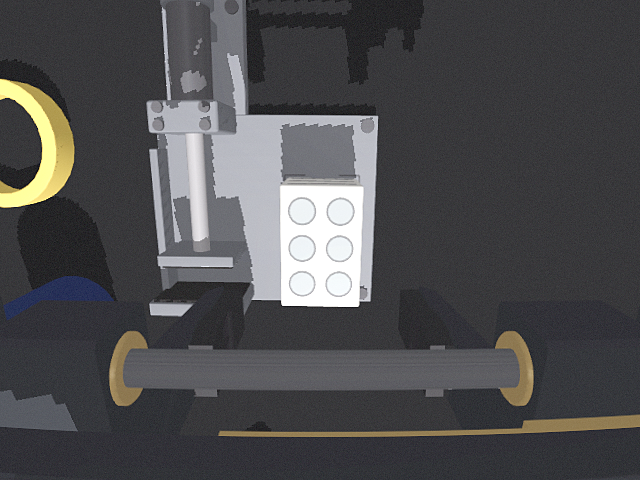

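drive_tool --series '[{"dx":0,"dy":0,"dz":0,"yaw":0.08},{"dx":0,"dy":0,"dz":0,"yaw":0.15},{"dx":0,"dy":0,"dz":0,"yaw":0.17},{"dx":0,"dy":0,"dz":0,"yaw":0.17},{"dx":0,"dy":0,"dz":0,"yaw":0.17},{"dx":0,"dy":0,"dz":0,"yaw":0.17},{"dx":0,"dy":0,"dz":0,"yaw":0.17},{"dx":0,"dy":0,"dz":0,"yaw":0.17},{"dx":0,"dy":0,"dz":0,"yaw":0.17},{"dx":0,"dy":0,"dz":0,"yaw":0.11},{"dx":0,"dy":0,"dz":0,"yaw":0.05},{"dx":0,"dy":0,"dz":0,"yaw":0}]' --grip 1

```text
clock: 35.55
ee_pos: [0.5174, 0.1183, 0.1189]
tool_rot: [0.21, 1.563, -0.245]
contact_force: [-0.1, 0.2, 0.2]
grip_width: 1.003
```

```bash
python3 - <<'E'
from h import *
plan(563,-94.5,128,76.1)
s=cam('scene','s24')
for th in (165,185): print(plate(s,(313,224),.066,th,30))
E
```

```text
clock 35.55 pos [517.4 118.3 118.9] jaw 73.38 xdir [-0.0079 -0.0215 -0.9997] F [-0.1  0.2  0.2] grip 1.003 q [ 0.07  0.77 -0.67  1.9   0.72  0.75  0.25]
shift dx,dy,dz [  -4.9 -191.1  104.5] yaw -0.0474
(array([524.66625977, 120.95237732]), (82.11753845214844, 53.771358489990234), 76.25191497802734)
(array([524.96252441, 120.69812012]), (81.88522338867188, 52.53620529174805), 76.12041473388672)
```

drive_tool --series '[{"dx":0,"dy":-12,"dz":7,"yaw":0},{"dx":0,"dy":-24,"dz":13,"yaw":0},{"dx":0,"dy":-34,"dz":18,"yaw":0},{"dx":0,"dy":-34,"dz":18,"yaw":0},{"dx":0,"dy":-34,"dz":18,"yaw":0},{"dx":0,"dy":-24,"dz":13,"yaw":-0.02},{"dx":0,"dy":-14,"dz":7,"yaw":-0.02},{"dx":0,"dy":-5,"dz":3,"yaw":-0.007},{"dx":0,"dy":0,"dz":0,"yaw":0}]'

```text
clock: 36.72
ee_pos: [0.5596, -0.0987, 0.1206]
tool_rot: [0.171, 1.572, -0.211]
contact_force: [0.9, 0.1, -0.5]
grip_width: 1.001
```

```bash
python3 - <<'E'
from h import *
c=cam('wrist','w25')
plan(563,-94.5,31,76.1)
print(proj(c,[[.563,-.0945,.111]]))
E
```

```text
clock 36.77 pos [559.5 -98.3 120.6] jaw 76.11 xdir [-0.0124 -0.0245 -0.9996] F [-0.2 -0.4  0.1] grip 0.997 q [ 0.48  0.82 -0.72  1.79  0.74  0.84  0.72]
shift dx,dy,dz [89.4  6.9  3. ] yaw 0.0003
[[333.83528962 277.76905308]]
```

View pics/w25.png

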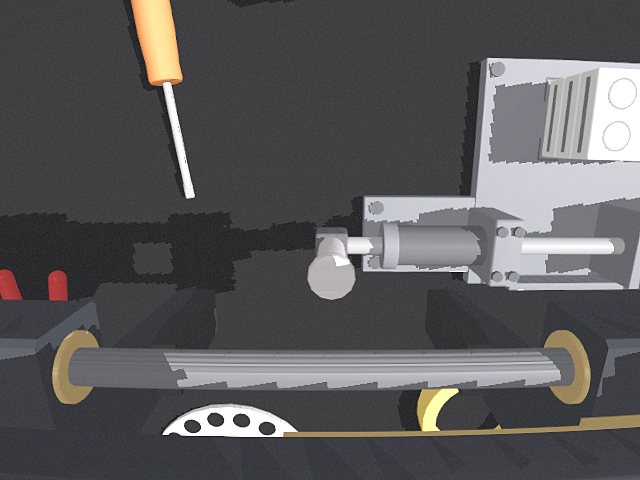

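```bash
python3 - <<'E'
from h import *
plan(562.3,-96.3,31,76.1)
E
```

```text
clock 36.77 pos [559.5 -98.3 120.6] jaw 76.11 xdir [-0.0124 -0.0245 -0.9996] F [-0.2 -0.4  0.1] grip 0.997 q [ 0.48  0.82 -0.72  1.79  0.74  0.84  0.72]
shift dx,dy,dz [89.5  5.   2.8] yaw 0.0003
```

drive_tool --series '[{"dx":5,"dy":2.5,"dz":1.5,"yaw":0},{"dx":11,"dy":2.5,"dz":1.5,"yaw":0},{"dx":15,"dy":0,"dz":0,"yaw":0},{"dx":15,"dy":0,"dz":0,"yaw":0},{"dx":14,"dy":0,"dz":0,"yaw":0},{"dx":12,"dy":0,"dz":0,"yaw":0},{"dx":9,"dy":0,"dz":0,"yaw":0},{"dx":4,"dy":0,"dz":0,"yaw":0},{"dx":0,"dy":0,"dz":0,"yaw":0}]'

```text
clock: 37.9
ee_pos: [0.5619, -0.0928, 0.0285]
tool_rot: [0.167, 1.574, -0.206]
contact_force: [-0.7, 0.0, 0.3]
grip_width: 1.003
```

```bash
python3 - <<'E'
from h import *
c=cam('wrist','w26')
plan(562.3,-96.3,31,76.1)
E
```

```text
clock 37.95 pos [562.  -92.8  28.7] jaw 76.40 xdir [-0.0141 -0.0231 -0.9996] F [ 0.5 -0.4 -0.9] grip 0.999 q [ 0.41  0.95 -0.61  1.83  0.88  0.68  0.59]
shift dx,dy,dz [-2.2 -3.4  1.1] yaw 0.0052
```

View pics/w26.png

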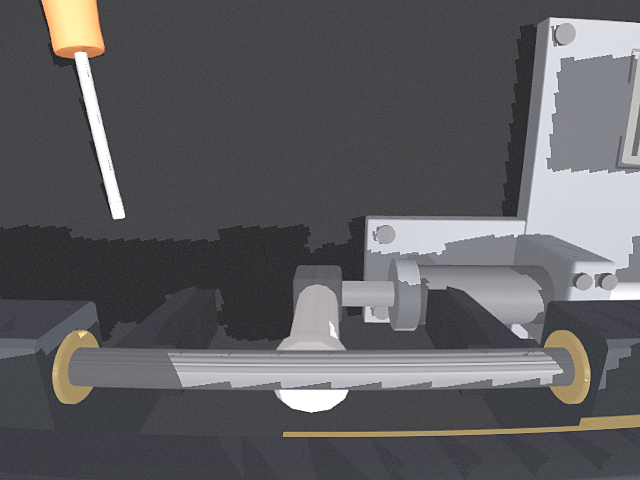

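drive_tool --series '[{"dx":-2,"dy":-3,"dz":1,"yaw":0.005},{"dx":0,"dy":0,"dz":0,"yaw":0}]'

```text
clock: 38.2
ee_pos: [0.563, -0.0963, 0.0317]
tool_rot: [0.172, 1.572, -0.211]
contact_force: [-0.0, -0.3, 0.5]
grip_width: 0.998
```

drive_tool --series '[{"dx":0,"dy":0,"dz":0,"yaw":0},{"dx":0,"dy":0,"dz":0,"yaw":0},{"dx":0,"dy":0,"dz":0,"yaw":0},{"dx":0,"dy":0,"dz":0,"yaw":0},{"dx":0,"dy":0,"dz":0,"yaw":0},{"dx":0,"dy":0,"dz":0,"yaw":0},{"dx":0,"dy":0,"dz":0,"yaw":0},{"dx":0,"dy":0,"dz":0,"yaw":0},{"dx":0,"dy":0,"dz":0,"yaw":0},{"dx":0,"dy":0,"dz":0,"yaw":0}]' --grip 0

```text
clock: 39.45
ee_pos: [0.5633, -0.0962, 0.0321]
tool_rot: [0.172, 1.571, -0.21]
contact_force: [0.7, -0.1, 0.6]
grip_width: 0.274
```

```bash
python3 - <<'E'
from h import *
c=cam('wrist','w27')
plan(562.3,-96.3,31,76.1)
E
```

```text
clock 39.50 pos [563.2 -96.2  32.1] jaw 76.07 xdir [-0.0118 -0.0233 -0.9997] F [-0.1  0.1  0.3] grip 0.272 q [ 0.42  0.94 -0.61  1.83  0.87  0.68  0.6 ]
shift dx,dy,dz [ 1.1 -0.3 -0.9] yaw -0.0005
```

View pics/w27.png

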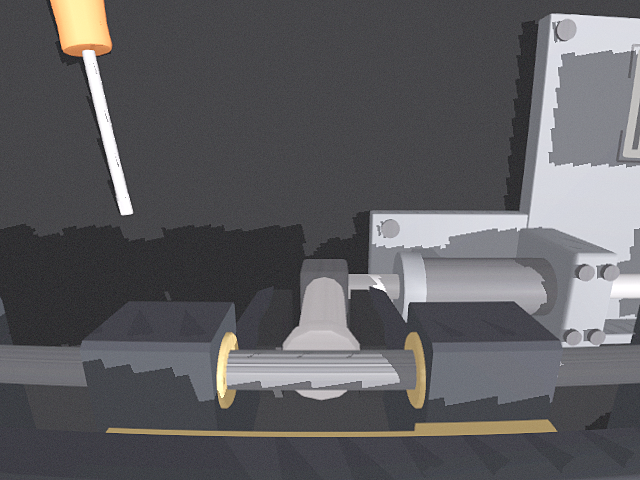

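drive_tool --series '[{"dx":0,"dy":0,"dz":0,"yaw":0},{"dx":0,"dy":0,"dz":0,"yaw":0},{"dx":0,"dy":0,"dz":0,"yaw":0},{"dx":0,"dy":0,"dz":0,"yaw":0}]'

```text
clock: 40.0
ee_pos: [0.5632, -0.0962, 0.0322]
tool_rot: [0.172, 1.571, -0.211]
contact_force: [0.1, 0.0, -0.4]
grip_width: 0.272
```

```bash
python3 - <<'E'
from h import *
plan(562.3,-96.3,31,76.1)
E
```

```text
clock 40.00 pos [563.2 -96.2  32.2] jaw 76.07 xdir [-0.0117 -0.0233 -0.9997] F [ 0.1  0.  -0.4] grip 0.272 q [ 0.42  0.94 -0.61  1.83  0.87  0.68  0.6 ]
shift dx,dy,dz [ 1.2 -0.3 -0.9] yaw -0.0006
```

The jaws stopped at 24 mm, so they are on the 26 mm cap rather than the 18 mm post. I'll open a little and go about 6 mm lower.

drive_tool --series '[{"dx":0,"dy":0,"dz":0,"yaw":0},{"dx":0,"dy":0,"dz":0,"yaw":0},{"dx":2,"dy":0,"dz":0,"yaw":0},{"dx":3,"dy":0,"dz":0,"yaw":0},{"dx":1.5,"dy":0,"dz":0,"yaw":0},{"dx":0,"dy":0,"dz":0,"yaw":0}]' --grip 0.45

```text
clock: 40.75
ee_pos: [0.5631, -0.0964, 0.025]
tool_rot: [0.172, 1.571, -0.21]
contact_force: [-0.3, -0.1, 0.2]
grip_width: 0.45
```

drive_tool --series '[{"dx":0,"dy":0,"dz":0,"yaw":0},{"dx":0,"dy":0,"dz":0,"yaw":0},{"dx":0,"dy":0,"dz":0,"yaw":0},{"dx":0,"dy":0,"dz":0,"yaw":0},{"dx":0,"dy":0,"dz":0,"yaw":0}]' --grip 0

```text
clock: 41.38
ee_pos: [0.563, -0.0964, 0.025]
tool_rot: [0.172, 1.571, -0.211]
contact_force: [0.3, 0.2, -1.0]
grip_width: 0.258
```

```bash
python3 - <<'E'
from h import *
c=cam('wrist','w28')
plan(562.3,-96.3,31,76.1)
E
```

```text
clock 41.42 pos [563.  -96.4  25. ] jaw 76.07 xdir [-0.012  -0.0233 -0.9997] F [ 0.1 -0.   0.2] grip 0.259 q [ 0.41  0.95 -0.6   1.83  0.89  0.67  0.59]
shift dx,dy,dz [-6.  -0.2 -0.8] yaw -0.0005
```

View pics/w28.png

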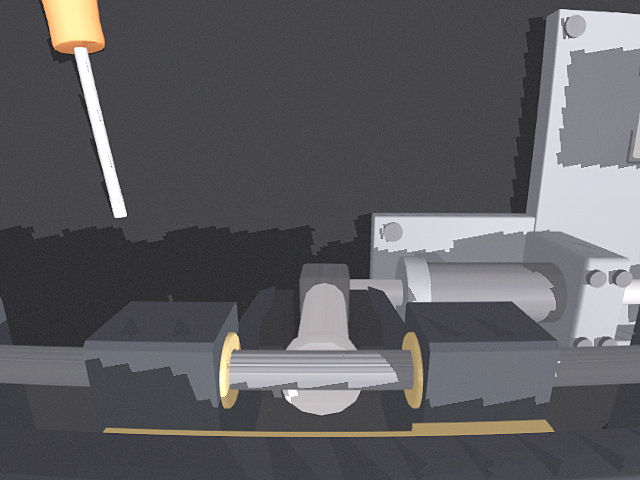

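```bash
python3 - <<'E'
from h import *
c=cam('wrist')
im=c['color'][230:430,200:440,::-1]
im=cv2.convertScaleAbs(im,alpha=2.2,beta=10)
cv2.imwrite('pics/w29c.png',cv2.resize(im,None,fx=3,fy=3,interpolation=cv2.INTER_CUBIC))
s=cam('scene')
im=s['color'][255:335,220:330,::-1]
im=cv2.convertScaleAbs(im,alpha=1.8,beta=10)
cv2.imwrite('pics/s29c.png',cv2.resize(im,None,fx=6,fy=6,interpolation=cv2.INTER_CUBIC))
s,M=st();print(s['grip_width'])
for z in(.053,.103,.111): print(z,proj(c,[[.563,-.095,z]]))
E
```

```text
0.2584673346913502
0.053 [[326.5223196  300.95907361]]
0.103 [[324.62060574 364.49155634]]
0.111 [[324.16239805 379.66388011]]
```

View pics/w29c.png

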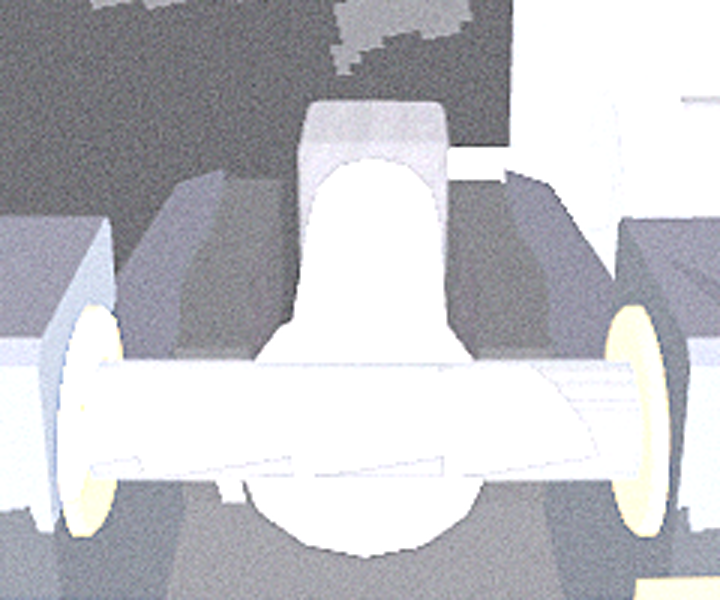

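View pics/s29c.png

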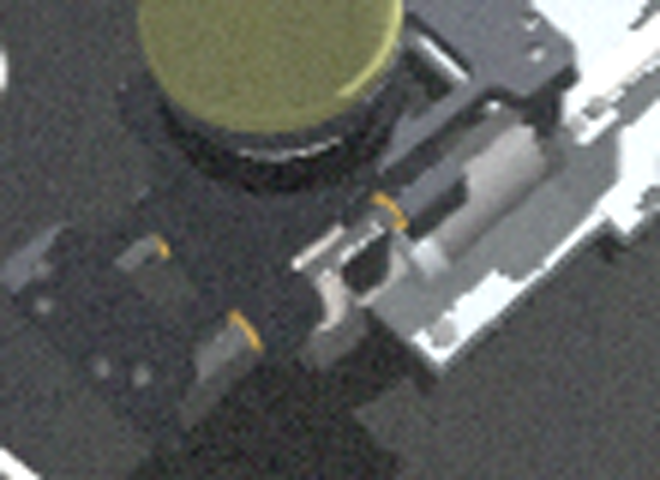

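drive_tool --series '[{"dx":0,"dy":0,"dz":0,"yaw":0},{"dx":2,"dy":0,"dz":0,"yaw":0},{"dx":1.5,"dy":0,"dz":0,"yaw":0}]' --grip 0.36

```text
clock: 41.9
ee_pos: [0.5632, -0.0964, 0.0215]
tool_rot: [0.172, 1.571, -0.21]
contact_force: [0.0, 0.1, 0.2]
grip_width: 0.36
```

drive_tool --series '[{"dx":0,"dy":0,"dz":0,"yaw":0},{"dx":0,"dy":0,"dz":0,"yaw":0},{"dx":0,"dy":0,"dz":0,"yaw":0}]' --grip 0

```text
clock: 42.28
ee_pos: [0.5633, -0.0955, 0.0213]
tool_rot: [0.173, 1.571, -0.209]
contact_force: [-1.0, -1.1, 0.6]
grip_width: 0.197
```

```bash
python3 - <<'E'
from h import *
plan(562.3,-96.3,31,76.1)
print(st()[0]['torque'])
E
```

```text
clock 42.27 pos [563.3 -95.5  21.3] jaw 76.07 xdir [-0.0111 -0.0213 -0.9997] F [-1.  -1.1  0.6] grip 0.197 q [ 0.41  0.96 -0.6   1.83  0.89  0.66  0.59]
shift dx,dy,dz [-9.6 -1.3 -0.9] yaw -0.0005
[ 0.57019918 -0.23696124 -0.05914395]
```

Grip is now 17.4 mm, so the jaws are on the post. Now the pull along the rod axis.

drive_tool --series '[{"dx":0,"dy":-5,"dz":0,"yaw":0},{"dx":0.2,"dy":-9,"dz":0,"yaw":0},{"dx":0.3,"dy":-12,"dz":0,"yaw":0},{"dx":0.3,"dy":-12,"dz":0,"yaw":0},{"dx":0.2,"dy":-9,"dz":0,"yaw":0},{"dx":0.1,"dy":-5,"dz":0,"yaw":0},{"dx":0,"dy":0,"dz":0,"yaw":0}]'

```text
clock: 43.15
ee_pos: [0.5556, -0.1283, 0.0214]
tool_rot: [0.186, 1.564, -0.175]
contact_force: [1.8, 6.7, -4.4]
grip_width: 0.198
```

```bash
python3 - <<'E'
from h import *
c=cam('wrist','w30')
plan(563.3,-95.5,21.3,76.1)
im=c['color'][220:350,280:440,::-1]
im=cv2.convertScaleAbs(im,alpha=1.3,beta=10)
cv2.imwrite('pics/w30c.png',cv2.resize(im,None,fx=4.5,fy=4.5,interpolation=cv2.INTER_CUBIC))
E
```

```text
clock 43.20 pos [ 555.7 -127.8   21.4] jaw 76.86 xdir [-2.e-04  8.e-03 -1.e+00] F [ 2.3  6.3 -3.9] grip 0.194 q [ 0.5   0.96 -0.62  1.84  0.9   0.65  0.67]
shift dx,dy,dz [ 0.3 33.2  0.1] yaw 0.0133
```

View pics/w30.png

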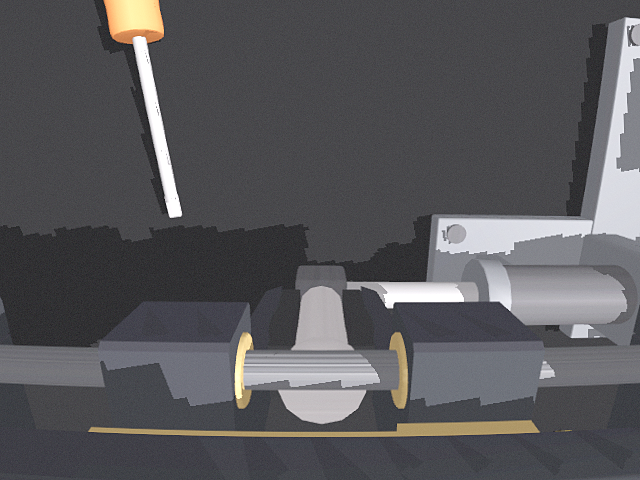

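drive_tool --series '[{"dx":0,"dy":-8,"dz":0,"yaw":0.006},{"dx":0,"dy":-10,"dz":0,"yaw":0.006},{"dx":0,"dy":-10,"dz":0,"yaw":0},{"dx":0,"dy":-8,"dz":0,"yaw":0},{"dx":0,"dy":-4,"dz":0,"yaw":0}]'

```text
clock: 43.82
ee_pos: [0.5501, -0.1513, 0.0214]
tool_rot: [0.2, 1.56, -0.155]
contact_force: [4.2, 10.3, -5.2]
grip_width: 0.2
```

```bash
python3 - <<'E'
from h import *
for i in range(4):
    c=cam('wrist','w31')
    s,M=st();p=s['ee_pos']*1000;y=np.array([.2385,.9711])
    print(s['clock'],'pull %.1f'%(-(p[:2]-[563.3,-95.5])@y),p.round(1),s['contact_force'].round(1),M[:,0].round(3))
plan(563.3,-95.5,21.3,76.1)
im=c['color'][220:350,320:520,::-1]
im=cv2.convertScaleAbs(im,alpha=1.2,beta=10)
cv2.imwrite('pics/w31c.png',cv2.resize(im,None,fx=4,fy=4,interpolation=cv2.INTER_CUBIC))
E
```

```text
43.875 pull 57.5 [ 550.1 -151.5   21.4] [ 3.2  8.2 -3.4] [ 0.006  0.028 -1.   ]
43.925 pull 57.4 [ 550.1 -151.4   21.4] [ 3.5  9.5 -4.5] [ 0.006  0.028 -1.   ]
43.975 pull 57.3 [ 550.1 -151.3   21.4] [ 3.7  9.4 -4.5] [ 0.006  0.028 -1.   ]
44.025 pull 57.2 [ 550.1 -151.2   21.4] [ 4.2  9.  -3.1] [ 0.006  0.028 -1.   ]
clock 44.02 pos [ 550.1 -151.2   21.4] jaw 77.06 xdir [ 0.0061  0.028  -0.9996] F [ 4.2  9.  -3.1] grip 0.201 q [ 0.57  0.97 -0.64  1.84  0.89  0.64  0.73]
shift dx,dy,dz [ 1.7 57.2  0.4] yaw 0.0168
```

View pics/w31c.png

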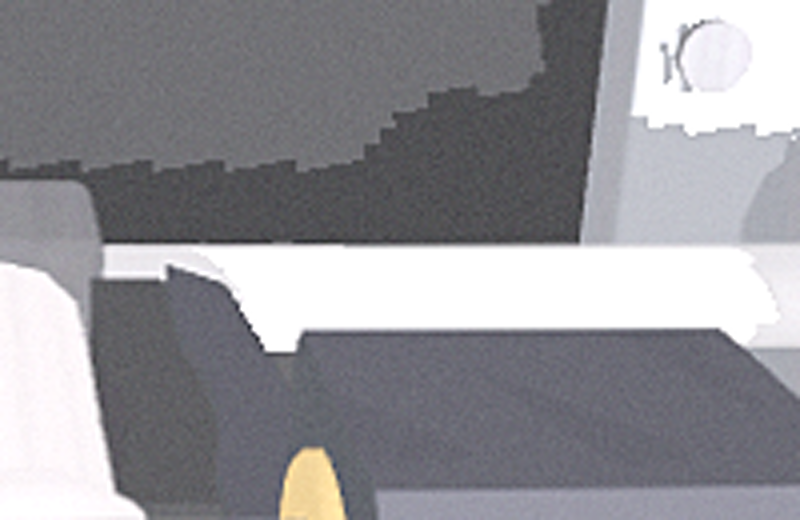

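drive_tool --series '[{"dx":0,"dy":-5,"dz":0,"yaw":0.008},{"dx":0,"dy":-4,"dz":0,"yaw":0}]'

```text
clock: 44.28
ee_pos: [0.5497, -0.153, 0.0214]
tool_rot: [0.207, 1.559, -0.149]
contact_force: [4.5, 10.1, -3.9]
grip_width: 0.202
```

```bash
cat > look.py <<'E'
from h import *
import sys
n=sys.argv[1]
for i in range(4):
    c=cam('wrist',n)
    s,M=st();p=s['ee_pos']*1000;y=np.array([.2385,.9711]);g=p-54*M[:,0]
    print(s['clock'],'pull tcp %.1f grasp %.1f'%(-(p[:2]-[563.3,-95.5])@y,-(g[:2]-[563.9,-94.35])@y),p.round(1),s['contact_force'].round(1),M[:,0].round(3))
plan(563.3,-95.5,21.3,76.1)
im=c['color'][250:330,420:580,::-1]
cv2.imwrite('pics/'+n+'c.png',cv2.resize(im,None,fx=5,fy=5,interpolation=cv2.INTER_CUBIC))
E
python3 look.py w32
```

```text
44.325 pull tcp 59.4 grasp 62.6 [ 549.7 -153.3   21.5] [ 3.7  9.8 -3.7] [ 0.009  0.036 -0.999]
44.375 pull tcp 59.3 grasp 62.6 [ 549.6 -153.2   21.5] [ 3.5  9.5 -3.2] [ 0.009  0.036 -0.999]
44.425 pull tcp 59.3 grasp 62.6 [ 549.7 -153.2   21.5] [ 3.5  9.  -3.2] [ 0.009  0.036 -0.999]
44.475 pull tcp 59.4 grasp 62.6 [ 549.7 -153.3   21.5] [ 3.3  9.5 -3.9] [ 0.009  0.036 -0.999]
clock 44.48 pos [ 549.7 -153.3   21.5] jaw 77.00 xdir [ 0.0085  0.0358 -0.9993] F [ 3.3  9.5 -3.9] grip 0.205 q [ 0.58  0.97 -0.65  1.84  0.89  0.64  0.74]
shift dx,dy,dz [ 2.4 59.3  0.3] yaw 0.0157
```

View pics/w32c.png

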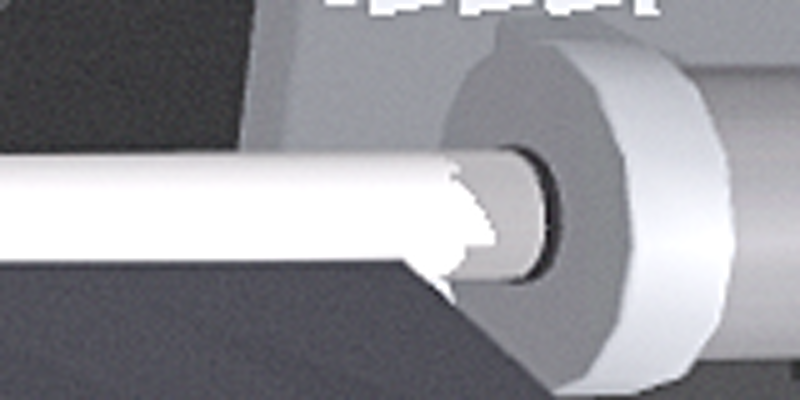

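drive_tool --series '[{"dx":0,"dy":-5,"dz":0,"yaw":0}]'

```text
clock: 44.6
ee_pos: [0.5495, -0.1545, 0.0214]
tool_rot: [0.207, 1.558, -0.143]
contact_force: [2.5, 10.1, -4.6]
grip_width: 0.202
```

```bash
python3 look.py w33
```

```text
44.65 pull tcp 61.3 grasp 64.7 [ 549.3 -155.1   21.4] [ 3.2  9.7 -3.2] [ 0.01   0.04  -0.999]
44.7 pull tcp 61.2 grasp 64.7 [ 549.3 -155.1   21.4] [ 4.   8.6 -4.2] [ 0.01   0.04  -0.999]
44.75 pull tcp 61.1 grasp 64.6 [ 549.3 -155.    21.4] [ 3.2  8.8 -3.9] [ 0.01   0.04  -0.999]
44.8 pull tcp 61.1 grasp 64.6 [ 549.3 -155.    21.4] [ 3.7 10.2 -4.3] [ 0.01   0.04  -0.999]
clock 44.80 pos [ 549.3 -155.    21.4] jaw 77.19 xdir [ 0.0097  0.0396 -0.9992] F [ 3.7 10.2 -4.3] grip 0.202 q [ 0.59  0.97 -0.65  1.84  0.89  0.64  0.75]
shift dx,dy,dz [ 2.6 61.1  0.5] yaw 0.019
```

View pics/w33c.png

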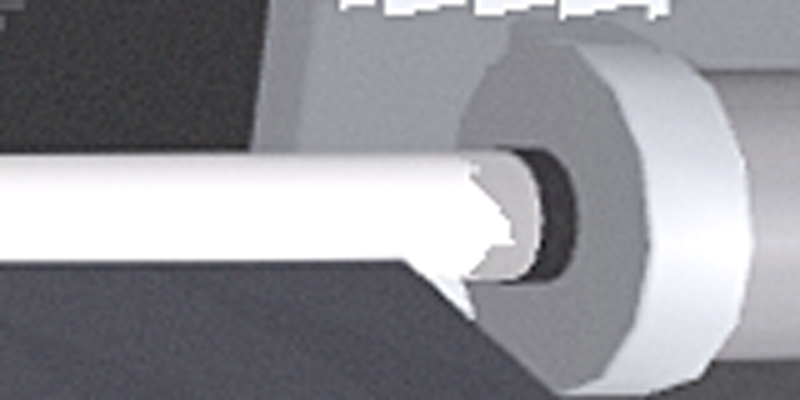

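drive_tool --series '[{"dx":0,"dy":-3.5,"dz":0,"yaw":0}]'

```text
clock: 44.92
ee_pos: [0.5494, -0.1549, 0.0214]
tool_rot: [0.207, 1.558, -0.137]
contact_force: [3.9, 9.9, -4.4]
grip_width: 0.203
```

```bash
python3 look.py w34
```

```text
44.975 pull tcp 61.3 grasp 65.0 [ 549.3 -155.1   21.4] [ 3.4 10.4 -3.7] [ 0.011  0.044 -0.999]
45.025 pull tcp 61.2 grasp 64.9 [ 549.3 -155.1   21.4] [ 4.5  9.8 -4.5] [ 0.011  0.043 -0.999]
45.075 pull tcp 61.3 grasp 65.0 [ 549.3 -155.2   21.4] [ 3.6  9.9 -4.2] [ 0.011  0.043 -0.999]
45.125 pull tcp 61.3 grasp 64.9 [ 549.3 -155.2   21.4] [ 3.4 10.  -3.9] [ 0.011  0.043 -0.999]
clock 45.12 pos [ 549.3 -155.2   21.4] jaw 77.39 xdir [ 0.0108  0.0433 -0.999 ] F [ 3.4 10.  -3.9] grip 0.205 q [ 0.59  0.97 -0.65  1.84  0.89  0.64  0.76]
shift dx,dy,dz [ 2.9 61.2  0.6] yaw 0.0225
```

View pics/w34c.png

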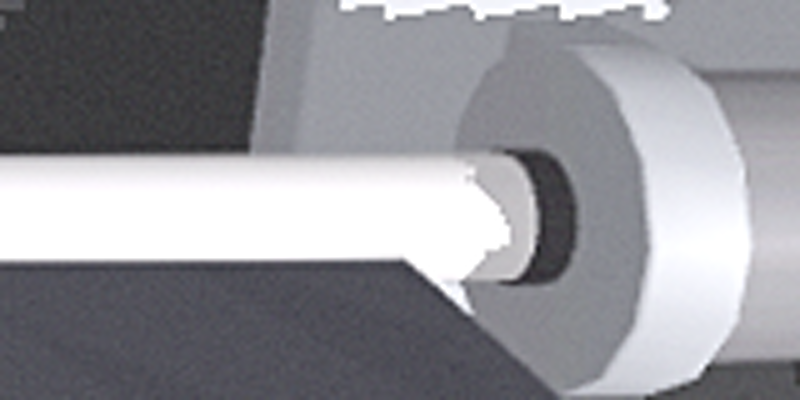

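```bash
python3 - <<'E'
from h import *
c=cam('wrist')
y=np.array([.2385,.9711,0]);m=np.array([.5705,-.0619,.042])
# near side of rod towards camera
o,_=rays(c,[[320,240]]);v=o-m;v-=v@y*y;v/=np.linalg.norm(v)
for k in(0,.002,.004): print(proj(c,m+v*.006-y*k))
g=c['color'][284:302:2,515:545].min(2)
for r,row in zip(range(284,302,2),g): print(r,row.tolist())
E
```

```text
[[534.49277683 291.59954817]]
[[530.45472951 291.62946263]]
[[526.40159166 291.6586231 ]]
284 [187, 185, 186, 184, 185, 187, 189, 188, 192, 194, 117, 45, 56, 57, 56, 55, 52, 65, 125, 141, 142, 136, 137, 134, 137, 137, 136, 136, 136, 138]
286 [172, 182, 187, 188, 186, 187, 187, 189, 187, 194, 194, 103, 54, 62, 65, 63, 61, 49, 75, 130, 143, 139, 136, 137, 134, 138, 136, 136, 137, 136]
288 [255, 241, 180, 185, 189, 191, 192, 189, 191, 193, 198, 150, 65, 61, 55, 66, 62, 60, 50, 91, 132, 140, 139, 137, 136, 139, 136, 136, 139, 134]
290 [255, 255, 255, 247, 182, 188, 191, 191, 193, 193, 198, 211, 86, 55, 61, 60, 67, 67, 67, 61, 113, 142, 137, 135, 137, 138, 135, 136, 137, 139]
292 [255, 255, 255, 255, 255, 183, 191, 195, 193, 192, 197, 209, 147, 57, 58, 63, 63, 71, 63, 57, 107, 142, 139, 136, 139, 136, 137, 137, 136, 137]
294 [255, 255, 255, 255, 255, 255, 180, 190, 194, 192, 197, 206, 149, 51, 61, 63, 70, 59, 63, 55, 113, 144, 137, 138, 142, 139, 136, 138, 138, 138]
296 [255, 255, 255, 255, 255, 255, 255, 187, 191, 194, 197, 207, 152, 50, 56, 61, 64, 60, 61, 56, 115, 147, 136, 135, 135, 136, 136, 137, 139, 139]
298 [255, 255, 255, 255, 255, 255, 255, 189, 193, 196, 199, 215, 96, 51, 59, 61, 57, 64, 63, 64, 122, 143, 141, 137, 136, 136, 137, 132, 137, 135]
300 [255, 255, 188, 191, 186, 187, 189, 192, 194, 195, 203, 183, 48, 56, 64, 64, 60, 61, 54, 92, 139, 140, 136, 136, 141, 139, 139, 143, 135, 138]
```

drive_tool --series '[{"dx":0,"dy":-3.5,"dz":0,"yaw":0}]'

```text
clock: 45.3
ee_pos: [0.5493, -0.1551, 0.0214]
tool_rot: [0.208, 1.557, -0.132]
contact_force: [4.8, 9.3, -3.7]
grip_width: 0.206
```

```bash
python3 look.py w35; python3 - <<'E'
from h import *
c=cam('wrist')
g=c['color'][284:302:2,515:545].min(2)
for r,row in zip(range(284,302,2),g): print(r,row.tolist())
s=cam('scene')
for th in(165,185):print(plate(s,(313,224),.066,th,30))
im=s['color'][185:315,220:390,::-1]
cv2.imwrite('pics/s35c.png',cv2.resize(im,None,fx=4.5,fy=4.5,interpolation=cv2.INTER_CUBIC))
E
```

```text
45.35 pull tcp 61.4 grasp 65.3 [ 549.4 -155.3   21.4] [ 3.7 10.2 -5.2] [ 0.012  0.047 -0.999]
45.4 pull tcp 61.4 grasp 65.3 [ 549.3 -155.3   21.4] [ 4.1 10.6 -3.8] [ 0.012  0.047 -0.999]
45.45 pull tcp 61.4 grasp 65.3 [ 549.3 -155.3   21.4] [ 4.1 10.1 -4.6] [ 0.012  0.047 -0.999]
45.5 pull tcp 61.5 grasp 65.3 [ 549.3 -155.4   21.4] [ 3.5  9.3 -4.4] [ 0.012  0.047 -0.999]
clock 45.50 pos [ 549.3 -155.4   21.4] jaw 77.58 xdir [ 0.012   0.0471 -0.9988] F [ 3.5  9.3 -4.4] grip 0.209 q [ 0.6   0.97 -0.66  1.84  0.88  0.64  0.77]
shift dx,dy,dz [ 3.  61.4  0.8] yaw 0.0259
284 [224, 181, 183, 184, 188, 186, 187, 190, 191, 125, 46, 47, 58, 53, 58, 54, 60, 79, 123, 140, 136, 132, 138, 137, 137, 136, 136, 140, 137, 138]
286 [175, 181, 185, 185, 188, 188, 186, 186, 193, 195, 112, 52, 59, 62, 62, 69, 56, 60, 87, 137, 137, 137, 139, 136, 135, 134, 137, 136, 134, 135]
288 [255, 241, 178, 186, 188, 190, 192, 190, 189, 197, 176, 88, 61, 62, 64, 63, 57, 62, 59, 102, 146, 140, 138, 138, 136, 133, 137, 135, 137, 135]
290 [255, 255, 255, 248, 184, 188, 190, 193, 195, 195, 206, 149, 67, 59, 60, 62, 71, 5
[... 282 characters left out ...]
4, 65, 64, 67, 63, 57, 112, 143, 140, 138, 136, 139, 133, 137, 138, 136]
296 [255, 255, 255, 255, 255, 255, 255, 183, 193, 195, 202, 183, 51, 61, 64, 54, 63, 64, 55, 66, 120, 146, 140, 136, 133, 137, 141, 137, 136, 138]
298 [255, 255, 255, 255, 255, 255, 255, 248, 190, 196, 205, 154, 52, 61, 67, 65, 65, 61, 58, 71, 114, 142, 137, 135, 137, 139, 141, 135, 134, 139]
300 [255, 255, 190, 191, 190, 187, 184, 192, 190, 198, 215, 68, 61, 60, 60, 64, 68, 64, 55, 97, 137, 141, 140, 138, 138, 136, 134, 137, 136, 131]
(array([524.44927979, 120.36694336]), (83.35435485839844, 53.92387771606445), 76.2608413696289)
(array([524.89685059, 120.43229675]), (82.134765625, 52.53620529174805), 76.12041473388672)
```

View pics/w35c.png

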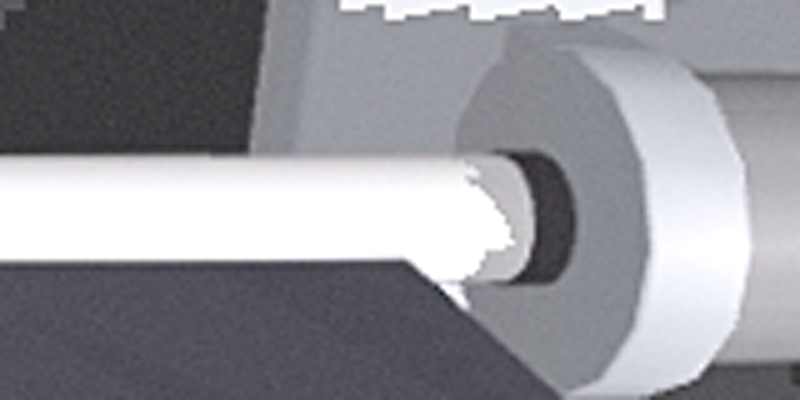

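View pics/s35c.png

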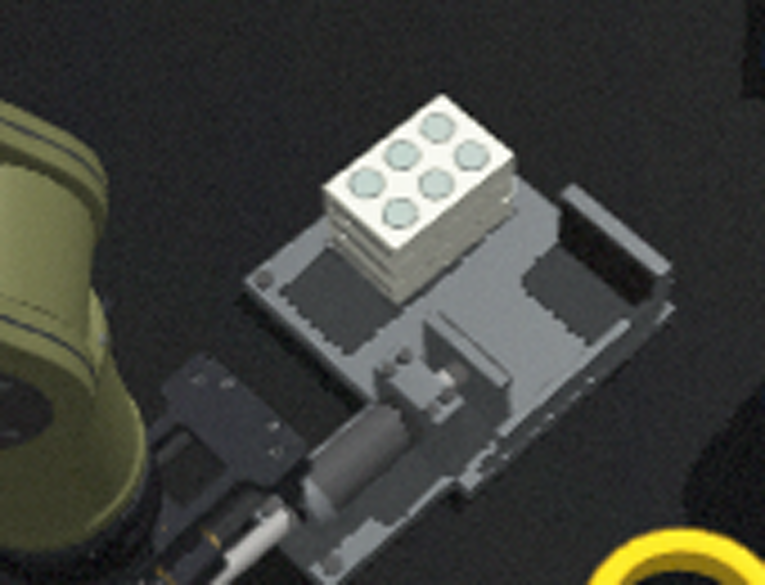

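The pile is square and flush and the bay is open. The black ring shows about 4.0 mm (8.1 px) at the mouth, and the hold is steady. Handing in.

```bash
python3 - <<'E'
from h import *
print(arm.job_done())
E
```

```text
the job is handed in; nothing more can be done
None
```

The job is handed in at about 45.5 s: all three plates are stacked on the ledge, and the arm is holding the rod at its length mark.

**Pile:** I set both loose plates on the ledge plate. Plate a was about 1.3 mm off to one side, so I squeezed all three together and turned the pile about 1° towards the scribe. The last close view of the near end, during the squeeze, put the three edges within about 0.4 mm. After that I only saw the flushness by eye. The top plate then measured level with the clamp's angle to within about half a degree. The scene camera put the pile 1 to 2 mm from the middle of the corners along their length, about as much as its own error.

**Rod:** The arm holds the post with the jaws in line with the rod, at an opening of about 18 mm. The visible ring measured about 4.0 mm, and the arm's own position gave about 65.3 mm of pull, against the 65 mm mark. The force was about 10.5 N and steady over the last readings.

**What disagreed or went wrong:**
- **Finger length:** the finger ends turned out to be about 35 mm short of the stated tool point. My first plate grasp closed above the plate without touching it. I then found the offset by a light touch on the plate top (about 24 N).
- **Handle grasp:** the first two tries stopped too wide, probably on the cap, so I went lower.
- **Tool tilt:** the tool is tilted about 2.8° on the post under the spring load, and this cannot be corrected through the interface.
- **Other things on the bench:** I did not touch any of them, but I did not measure them again at the end.

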